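# Pack the coin tray and lock its folding bar

## Task

Load every coin roll that lies about into the coin tray, one to a slot, and press each down fully home. Fold the jointed steel bar segment by segment from its free end: first the tip segment back onto the middle one, then those two back onto the base segment, and only then, with all the rolls home, swing the folded bar over the rolls into the keeper. Last, press the lock barrel on the keeper fully down; leave the pot, jar and thread spool that stand around where they are.

Things in the scene. Friction and masses are not known exactly. Their poses are not given: they have to be found in the camera images.
- coin_tray: Fixed grey tray 96 x 250 mm (its x by y), z up; origin at the centre of its underside, on the washer top. Three slots side by side along its y, each 73 mm long along its x and 30 mm wide; ribs and walls 18 mm high. The folding bar's pivot post is at y +105 mm, the keeper with the lock at y -102 mm.
- slot0 (a point): Middle of the slot nearest the pivot (tray x 0, y +59 mm), 6 mm above the washer top: where a roll's origin lies when home. A rubber cradle in each slot has its top 14 mm above the washer top until pushed; about 5 N sinks it 8 mm to its stop, where it stays. A roll's weight does not sink it.
- slot1 (a point): The same for the middle slot, y +7 mm of the tray.
- slot2 (a point): The same for the slot nearest the keeper, y -45 mm of the tray.
- roll_a: Paper roll of coins, 25 mm thick, 68 mm long along its own y, lying; 0.16 kg; origin at the centre of its underside. Home, its top stands 31 mm above the washer top; not pressed down it stands 39 mm and is in the way of the bar.
- roll_b: Another such roll (may be absent).
- roll_c: Another such roll (may be absent).
- roll_a_mid (a point): Centre of roll_a, 12.5 mm above its origin; 18.5 mm above the washer top when home.
- roll_b_mid (a point): Centre of roll_b.
- roll_c_mid (a point): Centre of roll_c.
- pivot (a point): On the vertical pivot axis of the base segment, at that segment's top, 41 mm above the washer top.
- seg_base (a joint): Angle of the base segment (rad): 0 along the tray's +x, growing clockwise seen from above; at 1.571 (a stop) it lies along the tray's -y over the rolls, its end in the keeper: closed. Steel strip 20 mm wide, 34.5 to 40.5 mm high, 165 mm from pivot to middle segment's hinge and 58 mm on beyond. About 0.3 N m turns it; stays where left.
- seg_mid (a joint): Angle of the middle segment from the base segment (rad): -1.571 straight on, 0 at a right angle to the base segment, growing clockwise seen from above, 1.571 (a stop) folded right back on top of the base segment. Strip 20 mm wide, 42 to 48 mm high, 125 mm between its hinges. About 0.1 N m turns it; it stays where it is left.
- seg_tip (a joint): Angle of the tip segment from the middle segment (rad): -1.571 straight on, 0 at a right angle to the middle segment, growing clockwise seen from above, 1.571 (a stop) folded right back on top of the middle one. Strip 20 mm wide, 49.5 to 55.5 mm high, 85 mm from its hinge to its knob. About 0.03 N m turns it; it stays where it is left.
- knob_base (a point): Top centre (75 mm high) of an upright black knob, 16 mm across and 27 mm high, on the hinge of base and middle segments, for swinging the base segment.
- knob_mid (a point): Top centre (82.5 mm high) of a like knob on the hinge of middle and tip segments, for swinging the middle segment.
- knob_tip (a point): Top centre (82.5 mm high) of a like knob on the free end of the tip segment, for swinging it.
- lock (a joint): Travel of the lock barrel (m): 0 standing up, 0.008 pressed fully down to its stop. A push of about 5 N moves it and it stays down.
- lock_top (a point): Centre of the top of the lock barrel, a steel cylinder 18 mm across, 65 mm above the washer top until pressed. It stands on the keeper, a dark block 34 mm (tray x) by 26 mm (tray y), 49 mm high, slotted on its +x side for the end of the closed bar.
- button_pot: Bystander: round pot 58 mm across, 50 mm high; origin under its centre.
- salt_jar: Bystander: jar 45 mm across, 105 mm high; origin under its centre.
- spool: Bystander: standing thread spool 32 mm across, 41 mm high; origin under its centre.
There are look-alikes about, which are no part of the job. What is shaped like the roll_a but red is not meant.

How it is judged:
On the way, in this order (a step that is already met when the one before it is completed fails the run):
1. the tip segment is folded back onto the middle segment, before the middle one is folded (value of joint seg_tip above 1.43 rad and value of joint each of seg_mid, seg_base below 1.2 rad), for 0.2 s.
2. tip and middle segments are folded back onto the base segment, which is still open (value of joint each of seg_tip, seg_mid above 1.43 rad and value of joint seg_base below 1.2 rad), for 0.2 s.
3. all rolls are home and the folded bar is closed over them, the lock not yet pressed (value of joint each of seg_tip, seg_mid above 1.43 rad and value of joint seg_base above 1.5 rad and value of joint lock below 0.004 m and (horizontal distance between roll_a_mid and slot0 below 0.007 m or horizontal distance between roll_a_mid and slot1 below 0.007 m or horizontal distance between roll_a_mid and slot2 below 0.007 m) and z of roll_a_mid in the frame of coin_tray between 0.015 and 0.022 m and (horizontal distance between roll_b_mid and slot0 below 0.007 m or horizontal distance between roll_b_mid and slot1 below 0.007 m or horizontal distance between roll_b_mid and slot2 below 0.007 m) and z of roll_b_mid in the frame of coin_tray between 0.015 and 0.022 m and (horizontal distance between roll_c_mid and slot0 below 0.007 m or horizontal distance between roll_c_mid and slot1 below 0.007 m or horizontal distance between roll_c_mid and slot2 below 0.007 m) and z of roll_c_mid in the frame of coin_tray between 0.015 and 0.022 m), for 0.2 s.
4. the lock barrel is pressed down (value of joint lock above 0.0065 m), for 0.2 s.
At the end, for the whole second after the job is handed in: each roll present lies home in a slot (within 7 mm of its middle, sunk to within 4 mm of its seat) at rest; tip and middle segments folded back (each over 1.43 rad), base segment closed (over 1.5 rad), lock barrel down more than 6.5 mm (value of joint each of seg_tip, seg_mid above 1.43 rad and value of joint seg_base above 1.5 rad and value of joint lock above 0.0065 m and (horizontal distance between roll_a_mid and slot0 below 0.007 m or horizontal distance between roll_a_mid and slot1 below 0.007 m or horizontal distance between roll_a_mid and slot2 below 0.007 m) and z of roll_a_mid in the frame of coin_tray between 0.015 and 0.022 m and (horizontal distance between roll_b_mid and slot0 below 0.007 m or horizontal distance between roll_b_mid and slot1 below 0.007 m or horizontal distance between roll_b_mid and slot2 below 0.007 m) and z of roll_b_mid in the frame of coin_tray between 0.015 and 0.022 m and (horizontal distance between roll_c_mid and slot0 below 0.007 m or horizontal distance between roll_c_mid and slot1 below 0.007 m or horizontal distance between roll_c_mid and slot2 below 0.007 m) and z of roll_c_mid in the frame of coin_tray between 0.015 and 0.022 m and linear speed of each of roll_a, roll_b, roll_c below 0.02 m/s); the robot touches nothing.
It fails at once if the pot is knocked out of its place (more than 30 mm) (distance of button_pot from where it was at the start of the episode above 0.03 m).
It fails at once if the jar is knocked out of its place (more than 30 mm) (distance of salt_jar from where it was at the start of the episode above 0.03 m).
It fails at once if the thread spool is knocked out of its place (more than 30 mm) (distance of spool from where it was at the start of the episode above 0.03 m).
Of roll_a, roll_b, roll_c only 2 to 3 are there at a start; the rules pass over those that are not, and their reading is None.
At some moment in a run one of roll_a, roll_b, roll_c may be knocked a few centimetres aside while the robot is not near it.
Once in a run the grip may slacken for a moment while it holds something.
It also fails if it takes over 210 s, if anything falls off the work surface, if the arm or the gripper's body presses on something with over 40 N, if the wrist force passes 120 N, or if a joint passes its speed limit or range.

## Robot

A 6-joint arm with a two-finger parallel gripper is mounted at the origin on a cart in front of the work surface, level with it; the furniture and walls round the work are solid. World frame = base frame: x ahead of the robot, y to its left, z up, the work surface at z = 0. Lengths are in m, angles in rad, forces in N, time in s.
With the tool pointing down it reaches from about 0.275 to 0.725 m from the base axis. Payload 5.6 kg.
Tool frame: the origin (TCP) lies midway between the tips of the shut fingers; the grasp point (between the pads) lies 19 mm behind it; z points along the fingers, y is the direction in which the jaws open and shut (so a half turn about z gives the same grasp; the last joint's range is limited). The gripper opens to 85 mm and grips with 20 to 120 N. Pads are 22 mm wide; open, the fingers measure 114 mm over their backs; the gripper's body (76 mm by 85 mm) begins 54 mm behind the grasp point. The pads swing forward as they close: fully open they stand 13 mm farther back than shut.
Start: joints at [-0.885, 0.255, 0.108, 0, -1.424, -0.285], TCP at [0.215, -0.506, 0.194] pointing down, gripper open.
Joint ranges: [-2.95, 2.95], [-1.21, 1.97], [-1.09, 1.5], [-2.87, 1.71], [-2.94, -0.07], [-3.05, 3.05]. Speed limits (rad/s): [2.57, 2.57, 3.14, 3.14, 3.14, 3.14].

## Interface

Orientations are given as a rotation vector (axis times angle).
In Python, from bench import manip, optics, job gives the robot as it stands.
- The arm moves only by the tool move_arm, never from a script. Its argument "series" is a list of rows, each an object with "travel": the shift along the tool's x, y, z in m, a list of three; "delta_rot": the turn, a rotation vector about the tool's x, y, z in rad, a list of three. In form: [{"travel": [tx, ty, tz], "delta_rot": [ax, ay, az]}, ...]. A call has 1 to 12 rows; each row is the pose to reach, as a shift and turn from the pose commanded when the call began, along the tool's axes at that moment; what a row does not reach only later rows make up. A row lasts 1/8 s, in which the tool goes at most 62.5 mm and 10.7 degrees, less where a joint would pass 70% of its speed; a pose out of reach is approached as far as the arm can. A call with a gripper value outside its range is refused whole. "jaw" is the opening in per cent of the stroke, from 0 (shut) to 100 (fully open), set as the call begins (left out, the last holds). The fingers move at their own pace and stop on an object; the grip force is fixed at half the most. Time passes only in rows, so rows that repeat a pose let the fingers close. It gives the time, the measured TCP pose, the force and the opening at its end, in the units of the state.
- manip.get_obs(): the state, without advancing time (a new reading comes with each control period).
- optics.read_camera(name): name is "scene" or "top"; returns (picture, depth): 420x560x3 uint8, blue, green, red; 420x560 float32, m along the optical axis (not along the pixel's ray), 0 where there is no reading.
- optics.calibration(name): a dict with "K" (3x3 intrinsics, pixels), "dist" ([k1, k2, p1, p2, k3] as OpenCV has them; the pictures are not rectified), "R" (3x3) and "t" (3): a world point X has camera coordinates R X + t. Camera axes: x right, y down, z forward; pixel columns grow to the right and rows downward; lengths in m; the calibration is good to about 2 mm. A picture is of the moment at which its call begins. calibration takes no time and is no camera call.
- job.finish_job(): hands the job in, once; it reports no verdict.
The state is a dict: "time_s": time; "qpos": joint angles; "joint_velocities": joint speeds; "effort": joint torques, N m; "ee_pos": TCP position; "ee_rot": TCP orientation; "ft_force": force on the tool from outside, world axes, zero at the start; "torque": the same for the moment, N m; "width": finger opening in m.
Only numpy, scipy, OpenCV 4.12 (cv2) and the standard library are available. Lean on these libraries where they do the work, as an engineer would, in place of code of your own. Each camera call takes 0.05 s, during which the arm holds its last target.

## Working session

There is one attempt and no reset: what is moved stays moved. The work goes in short steps, Python scripts to look and compute and a tool call to move; the robot and the scene stay as the last step left them, time stands still between calls to the robot, and variables do not carry over. Pictures are saved under pics/ and viewed, and the job is handed in when it is done.

Besides the shell and the picture viewer there is one more tool, called as name([rows], argument=value, ...), one row to a line, values as JSON. move_arm: Moves the arm, as the interface text tells. Its arguments: {"type":"object","properties":{"series":{"type":"array","items":{"type":"object","properties":{"travel":{"type":"array","items":{"type":"number"}},"delta_rot":{"type":"array","items":{"type":"number"}}}}},"jaw":{"type":"number"}},"required":["series"]}

```bash
ls; mkdir -p pics
cat > h.py <<'E'
from bench import manip, optics, job
import numpy as np, cv2
def snap(n,tag):
    im,d=optics.read_camera(n); im=np.array(im);d=np.array(d)
    np.savez(f'{tag}.npz',im=im,d=d); return im,d
def cal(n):
    c=optics.calibration(n); return [np.array(c[k],float) for k in('K','dist','R','t')]
def ray(n,uv,z):
    K,D,R,t=cal(n); uv=np.array(uv,float).reshape(-1,1,2)
    p=cv2.undistortPoints(uv,K,D)[:,0]; p=np.c_[p,np.ones(len(p))]@R  # R^T p
    C=-R.T@t; s=(z-C[2])/p[:,2]; return C+p*s[:,None]
def cloud(n,d):
    K,D,R,t=cal(n); h,w=d.shape
    u,v=np.meshgrid(np.arange(w),np.arange(h))
    p=cv2.undistortPoints(np.stack([u,v],-1).reshape(-1,1,2).astype(float),K,D)[:,0]
    P=np.c_[p,np.ones(len(p))]*d.reshape(-1,1); return ((P-t)@R).reshape(h,w,3)
def proj(n,X):
    K,D,R,t=cal(n); return cv2.projectPoints(np.array(X,float).reshape(-1,1,3),cv2.Rodrigues(R)[0],t,K,D)[0][:,0]
E
python3 - <<'E'
from h import *
for n in('scene','top'):
    im,d=snap(n,n+'0'); cv2.imwrite(f'pics/{n}0.png',im)
    K,D,R,t=cal(n); print(n,K.round(1).tolist(),(-R.T@t).round(3),R.round(2).tolist(),(d>0).mean())
o=manip.get_obs()
for k,v in o.items(): print(k,np.round(v,4))
E
```

```text
pics
scene [[492.4, 0.0, 277.0], [0.0, 492.4, 202.3], [0.0, 0.0, 1.0]] [-0.403 -0.782  0.902] [[0.62, -0.79, -0.02], [-0.47, -0.34, -0.82], [0.63, 0.51, -0.58]] 0.9817261904761905
top [[403.6, 0.0, 274.2], [0.0, 403.6, 211.2], [0.0, 0.0, 1.0]] [ 0.376 -0.033  1.297] [[-0.02, -1.0, 0.0], [-0.99, 0.02, -0.13], [0.13, -0.01, -0.99]] 0.9961649659863946
time_s 0.1
qpos [-8.8540e-01  2.5570e-01  1.0710e-01 -4.0000e-04 -1.4239e+00 -2.8460e-01]
joint_velocities [-0.0015 -0.0029  0.0027  0.001   0.0006 -0.001 ]
effort [-2.30000e-03 -3.87603e+01  2.38476e+01  5.37790e+00 -3.70000e-03
  0.00000e+00]
ee_pos [ 0.2144 -0.5059  0.1936]
ee_rot [ 6.2520e-01 -3.0783e+00 -2.6000e-03]
ft_force [0.1687 0.5723 0.0351]
torque [ 0.0285 -0.0228  0.0429]
width 0.0857
```

View pics/scene0.png

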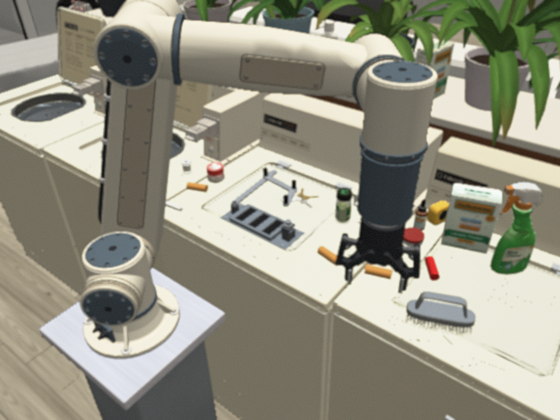

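View pics/top0.png

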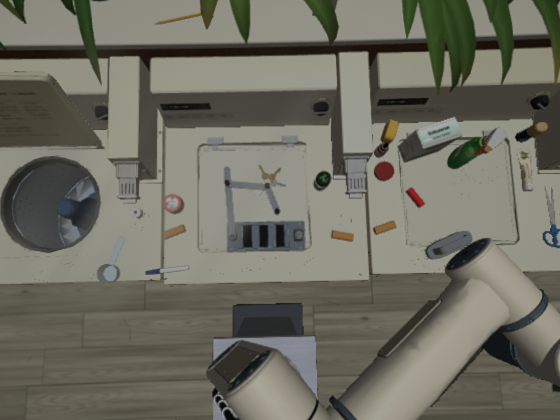

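Run:
```python
from h import *
z=np.load('top0.npz');im=z['im'];d=z['d']
cv2.imwrite('pics/topz.png',cv2.resize(im[130:270,120:320],None,fx=4,fy=4,interpolation=cv2.INTER_CUBIC))
cv2.imwrite('pics/topz2.png',cv2.resize(im[110:270,300:450],None,fx=3.7,fy=3.7,interpolation=cv2.INTER_CUBIC))
z2=np.load('scene0.npz')
cv2.imwrite('pics/scz.png',cv2.resize(z2['im'][140:290,160:360],None,fx=4,fy=4,interpolation=cv2.INTER_CUBIC))
C=cloud('top',d)
for uv in[(175,231),(343,236),(385,227),(416,197),(150,250),(320,250),(210,220),(267,236),(297,236),(173,203),(323,180),(384,170),(138,213),(400,250),(270,175),(267,186),(228,183),(330,220)]: print(uv,C[uv[1],uv[0]].round(4))
```

```text
(175, 231) [0.4843 0.2732 0.0232]
(343, 236) [ 0.4559 -0.2563  0.0211]
(385, 227) [ 0.481  -0.3893  0.0245]
(416, 197) [ 0.5746 -0.4936  0.0233]
(150, 250) [ 0.4277  0.3584 -0.0032]
(320, 250) [ 4.141e-01 -1.844e-01  2.000e-04]
(210, 220) [ 0.5196  0.1675 -0.0051]
(267, 236) [ 0.462  -0.0161  0.0135]
(297, 236) [ 0.4568 -0.1087  0.0591]
(173, 203) [0.57   0.2743 0.0472]
(323, 180) [ 0.6198 -0.189   0.1074]
(384, 170) [ 0.6661 -0.3988  0.0179]
(138, 213) [0.5422 0.3849 0.0386]
(400, 250) [ 0.4085 -0.4411 -0.0055]
(270, 175) [ 0.6614 -0.0302  0.0053]
(267, 186) [ 0.6104 -0.0204  0.082 ]
(228, 183) [0.6233 0.0991 0.0781]
(330, 220) [ 0.5102 -0.2211 -0.0043]
```

View pics/topz.png

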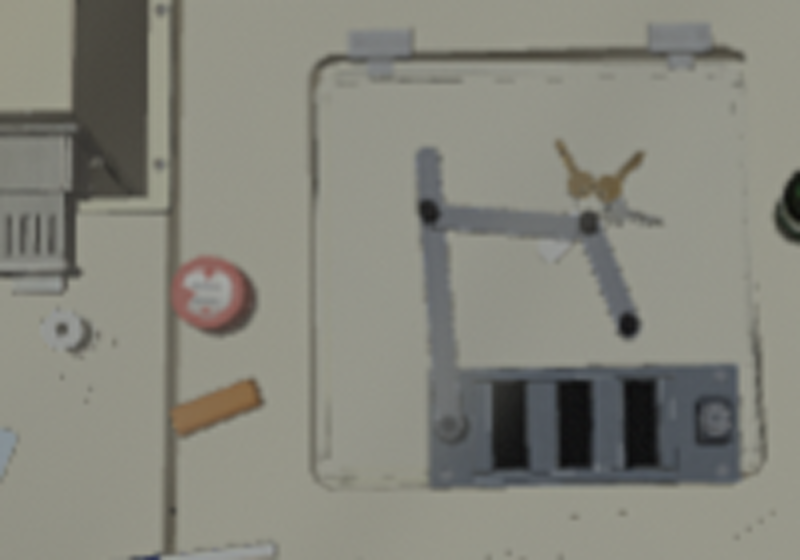

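View pics/topz2.png

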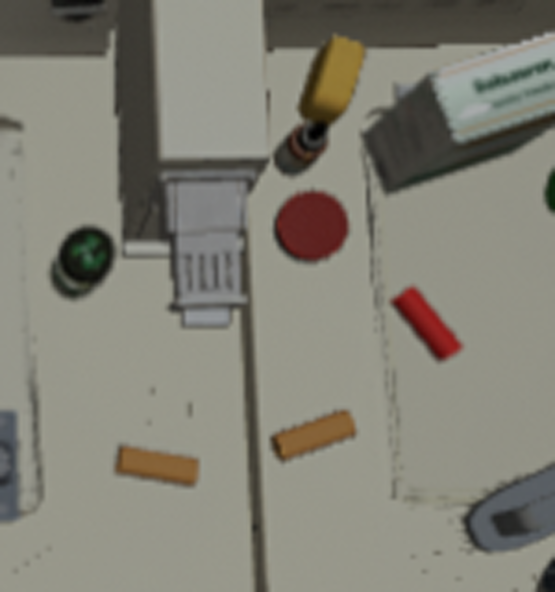

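View pics/scz.png

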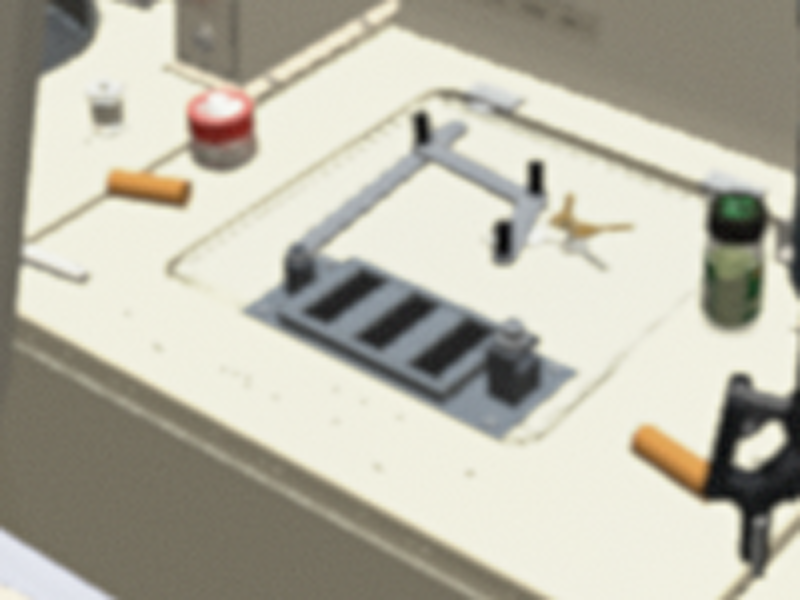

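```bash
cat > m.py <<'E'
from h import *
def blobs(mask,amin):
    n,l,s,c=cv2.connectedComponentsWithStats(mask.astype(np.uint8),connectivity=8)
    return [(s[i],c[i],l==i) for i in range(1,n) if s[i][4]>=amin]
def rolls(n,im,d):
    h=cv2.cvtColor(im,cv2.COLOR_BGR2HSV)
    m=(h[...,0]>8)&(h[...,0]<20)&(h[...,1]>120)&(h[...,2]>70)
    m[:150]=0
    out=[]
    for s,c,mm in blobs(m,60):
        cn=cv2.findContours(mm.astype(np.uint8),0,1)[0][0]
        pts=ray(n,cn[:,0],0.0125)   # mid height silhouette
        r=cv2.minAreaRect((pts[:,:2]*1000).astype(np.float32))
        b=cv2.boxPoints(r); e=[b[1]-b[0],b[2]-b[1]]; L=max(e,key=np.linalg.norm)
        out.append((c.round(1),s[4],(np.array(r[0])/1000).round(4),np.sort(r[1]).round(0),round(np.degrees(np.arctan2(L[1],L[0]))%180,1)))
    return out
E
python3 - <<'E'
from m import *
z=np.load('top0.npz');im=z['im'];d=z['d']
for r in rolls('top',im,d): print(r)
g=im.max(2)
sub=np.zeros_like(g,bool); sub[160:260,200:310]=1
C=cloud('top',d)
for s,c,mm in blobs((g<55)&sub,8):
    print(s,c.round(1), [ray('top',[c],z)[0].round(4).tolist() for z in(.014,.0615,.069,.049)], C[mm][:,2].max().round(4))
E
```

```text
(array([384.6, 227. ]), np.int32(140), array([ 0.4818, -0.3909]), array([21., 68.]), np.float32(108.6))
(array([341.9, 235.5]), np.int32(137), array([ 0.4583, -0.2547]), array([20., 66.]), np.float32(79.2))
[225 180   5   6  19] [226.7 182.6] [[0.6378, 0.1102, 0.014], [0.6281, 0.105, 0.0615], [0.6266, 0.1041, 0.069], [0.6306, 0.1063, 0.049]] 0.0781
[275 209   4   5  18] [276.5 210.8] [[0.5421, -0.0484, 0.014], [0.536, -0.0478, 0.0615], [0.535, -0.0477, 0.069], [0.5376, -0.0479, 0.049]] 0.0851
[243 225   9  22 177] [247.  236.4] [[0.4622, 0.0475, 0.014], [0.459, 0.0445, 0.0615], [0.4585, 0.044, 0.069], [0.4599, 0.0453, 0.049]] 0.0189
[259 225   9  22 184] [263.3 235.2] [[0.4649, -0.0045, 0.014], [0.4616, -0.0055, 0.0615], [0.4611, -0.0057, 0.069], [0.4624, -0.0052, 0.049]] 0.0206
[276 225   9  22 183] [279.7 235.7] [[0.4621, -0.0564, 0.014], [0.459, -0.0556, 0.0615], [0.4585, -0.0554, 0.069], [0.4598, -0.0558, 0.049]] 1.2969
[294 237   8   4  14] [297.1 239.3] [[0.4493, -0.1116, 0.014], [0.4466, -0.1087, 0.0615], [0.4462, -0.1082, 0.069], [0.4473, -0.1095, 0.049]] 0.0512
```

Run:
```python
from m import *
z=np.load('top0.npz');im=z['im'];d=z['d']
h=cv2.cvtColor(im,cv2.COLOR_BGR2HSV)
print(h[231,175],h[229,180],h[236,342],h[227,385],h[240,240],h[250,270],h[197,416])
for s,c,mm in blobs((h[...,0]>8)&(h[...,0]<20)&(h[...,1]>120)&(h[...,2]>70),20): print(s,c)
# tray mask
sub=np.zeros(h.shape[:2],bool); sub[212:262,215:318]=1
m=(h[...,0]>95)&(h[...,0]<125)&(h[...,1]>35)&sub
m=cv2.morphologyEx(m.astype(np.uint8),cv2.MORPH_CLOSE,np.ones((7,7)))
m=cv2.morphologyEx(m,cv2.MORPH_OPEN,np.ones((13,13)))
cn=max(cv2.findContours(m,0,1)[0],key=cv2.contourArea)
p=ray('top',cn[:,0],0.004)[:,:2]*1000
print(cv2.minAreaRect(p.astype(np.float32)),cv2.boundingRect(cn))
# fit lines on long edges
q=cn[:,0]
for sel in (q[:,1]<q[:,1].min()+4)&(q[:,0]>q[:,0].min()+8)&(q[:,0]<q[:,0].max()-8),(q[:,1]>q[:,1].max()-4)&(q[:,0]>q[:,0].min()+8)&(q[:,0]<q[:,0].max()-8):
    f=cv2.fitLine(p[sel].astype(np.float32),cv2.DIST_HUBER,0,.01,.01).ravel(); print(f, sel.sum())
big=cv2.resize(im[205:265,210:320],None,fx=7,fy=7,interpolation=cv2.INTER_NEAREST); cv2.imwrite('pics/tray.png',big)
z2=np.load('scene0.npz'); cv2.imwrite('pics/trays.png',cv2.resize(z2['im'][165:250,215:315],None,fx=7,fy=7,interpolation=cv2.INTER_CUBIC))
```

```text
[ 16 119 135] [ 16 124 136] [ 16 149 135] [ 16 148 134] [104  30  95] [98 12 82] [  1 199 145]
[484 145   8   6  28] [487.42857143 147.82142857]
[374 221  22  13 140] [384.58571429 227.01428571]
[172 226  12   9  48] [178.70833333 229.70833333]
[332 231  21  10 137] [341.94890511 235.46715328]Traceback (most recent call last):
  File "<stdin>", line 11, in <module>
ValueError: max() iterable argument is empty
```

```bash
sed -i 's/h\[...,1\]>120/h[...,1]>95/' m.py
python3 - <<'E'
from m import *
z=np.load('top0.npz');im=z['im'];d=z['d']
for r in rolls('top',im,d): print(r)
i=im.astype(int)
sub=np.zeros(i.shape[:2],bool); sub[212:262,222:318]=1
m=(i[...,0]>i[...,2]-3)&sub
m=cv2.morphologyEx(m.astype(np.uint8),cv2.MORPH_CLOSE,np.ones((5,5)))
m=cv2.morphologyEx(m,cv2.MORPH_OPEN,np.ones((13,13)))
cn=max(cv2.findContours(m,0,1)[0],key=cv2.contourArea)
p=ray('top',cn[:,0],0.004)[:,:2]*1000
print(cv2.minAreaRect(p.astype(np.float32)),cv2.boundingRect(cn))
q=cn[:,0]
for sel in (q[:,1]<q[:,1].min()+4)&(q[:,0]>q[:,0].min()+8)&(q[:,0]<q[:,0].max()-8),(q[:,1]>q[:,1].max()-4)&(q[:,0]>q[:,0].min()+8)&(q[:,0]<q[:,0].max()-8):
    f=cv2.fitLine(p[sel].astype(np.float32),cv2.DIST_HUBER,0,.01,.01).ravel(); print(f, sel.sum())
big=cv2.resize(im[205:265,210:320],None,fx=7,fy=7,interpolation=cv2.INTER_NEAREST); cv2.imwrite('pics/tray.png',big)
z2=np.load('scene0.npz'); cv2.imwrite('pics/trays.png',cv2.resize(z2['im'][165:250,215:315],None,fx=7,fy=7,interpolation=cv2.INTER_CUBIC))
E
```

```text
(array([384.8, 227.1]), np.int32(149), array([ 0.4817, -0.3915]), array([22., 69.]), np.float32(108.5))
(array([173.7, 231.2]), np.int32(138), array([0.4841, 0.2804]), array([20., 67.]), np.float32(110.8))
(array([341.8, 235.4]), np.int32(148), array([ 0.4585, -0.2542]), array([22., 67.]), np.float32(78.3))
((462.5722961425781, -11.895103454589844), (248.07693481445312, 95.11956787109375), 89.71395111083984) (227, 221, 78, 31)
[ 3.7525366e-03  9.9999297e-01  5.0880048e+02 -9.5020103e+00] 60
[2.0690361e-04 1.0000000e+00 4.1660687e+02 1.6847309e+01] 60
```

View pics/tray.png

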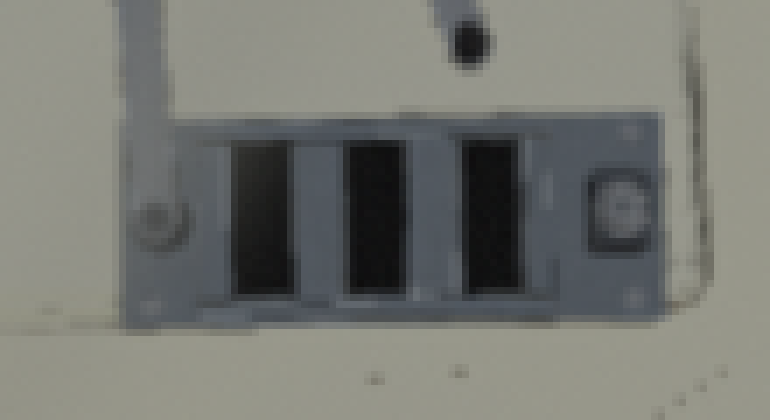

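View pics/trays.png

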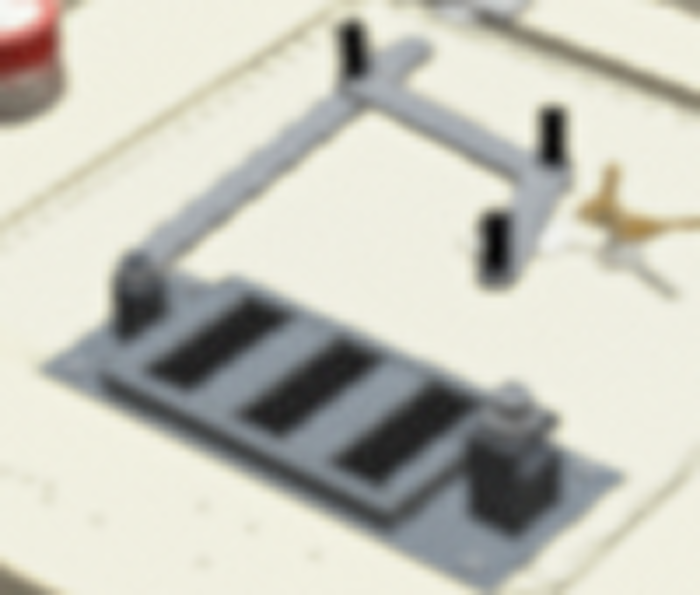

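```bash
cat > k.py <<'E'
from m import *
def knobs(n,im):
    g=im.max(2).astype(int); out=[]
    return g
def tri(uv1,uv2):
    P=[];
    for n,uv in(('top',uv1),('scene',uv2)):
        K,D,R,t=cal(n); q=cv2.undistortPoints(np.array(uv,float).reshape(1,1,2),K,D)[0,0]
        P.append((np.c_[R,t],q.reshape(2,1)))
    X=cv2.triangulatePoints(P[0][0],P[1][0],P[0][1],P[1][1]).ravel(); return X[:3]/X[3]
E
python3 - <<'E'
from k import *
a=np.load('top0.npz')['im'];b=np.load('scene0.npz')['im']
for n,im,box in(('top',a,(160,222,215,300)),('scene',b,(165,212,255,305))):
    s=np.zeros(im.shape[:2],bool); s[box[0]:box[1],box[2]:box[3]]=1
    for st,c,mm in blobs((im.max(2)<75)&s,6):
        print(n,st,c.round(1))
        if n=='top':
            w=np.clip(110-im.max(2).astype(float),0,None); y,x=int(c[1]),int(c[0]); W=w[y-6:y+7,x-6:x+7]; Y,X=np.mgrid[y-6:y+7,x-6:x+7]
            cc=[(W*X).sum()/W.sum(),(W*Y).sum()/W.sum()]; print(np.round(cc,2),ray('top',[cc],.0615)[0].round(4),ray('top',[cc],.069)[0].round(4))
E
```

```text
top [225 180   5   6  25] [226.8 182.6]
[227.07 182.78] [0.6274 0.1038 0.0615] [0.6259 0.1029 0.069 ]
top [265 183   4   6  20] [266.5 185.5]
[266.86 185.55] [ 0.6158 -0.0198  0.0615] [ 0.6143 -0.0198  0.069 ]
top [275 208   5   6  24] [276.7 210.7]
[276.55 210.51] [ 0.5368 -0.0479  0.0615] [ 0.5358 -0.0479  0.069 ]
scene [264 169   3   7  15] [265.  171.7]
scene [293 181   2   7  14] [293.5 184. ]
scene [284 196   3   8  20] [285.2 199.5]
```

```bash
cat > p.py <<'E'
from h import *
from scipy.spatial.transform import Rotation as Ro
def st():
    o=manip.get_obs(); R=Ro.from_rotvec(o['ee_rot']).as_matrix(); return o,R
def psi():
    o,R=st(); return np.degrees(np.arctan2(R[1,1],R[0,1]))
def plan(tg):
    """tg: list of (x,y,z,psi_deg continuous) -> rows in tool axes"""
    o,R=st(); p=np.array(o['ee_pos']); s=psi()
    print('t',round(o['time_s'],2),'pos',p.round(4),'psi',round(s,1),'q',np.round(o['qpos'],2),'tilt',R[:,2].round(3),'F',np.round(o['ft_force'],1),'w',round(o['width'],4))
    for x,y,z,a in tg:
        tv=R.T@(np.array([x,y,z])-p); Rd=Ro.from_euler('z',a,degrees=True).as_matrix()@np.array([[0,1,0],[1,0,0],[0,0,-1.]])
        # target frame: tool y along a, tool z down
        rv=Ro.from_matrix(R.T@Rd).as_rotvec()
        print([round(float(v),4) for v in tv],[round(float(v),3) for v in rv],'|',x,y,z,a)
E
python3 - <<'E'
from p import *
plan([(0.215,-0.506,0.194,-67)])
o,R=st();print(R.round(3)); q=o['qpos']
print('c',psi()-np.degrees(q[0]-q[5]))
E
```

```text
t 0.1 pos [ 0.2144 -0.5059  0.1936] psi 113.0 q [-0.89  0.26  0.11 -0.   -1.42 -0.28] tilt [-0.001  0.002 -1.   ] F [0.2 0.6 0. ] w 0.0857
[-0.0005, -0.0003, -0.0004] [-0.0, -0.003, 3.141] | 0.215 -0.506 0.194 -67
[[-0.921 -0.39  -0.001]
 [-0.39   0.921  0.002]
 [ 0.     0.002 -1.   ]]
c 147.38567193515865
```

Run:
```python
from p import *
plan([(0.482,-0.391,0.12,198.5),(0.482,-0.391,0.003,198.5)])
```

```text
t 0.1 pos [ 0.2144 -0.5059  0.1936] psi 113.0 q [-0.89  0.26  0.11 -0.   -1.42 -0.28] tilt [-0.001  0.002 -1.   ] F [0.2 0.6 0. ] w 0.0857
[-0.2912, 0.0013, 0.0736] [0.001, 0.001, -1.493] | 0.482 -0.391 0.12 198.5
[-0.2912, 0.0011, 0.1906] [0.001, 0.001, -1.493] | 0.482 -0.391 0.003 198.5
```

move_arm([
  {"travel":[-0.291,0.001,0.074],"delta_rot":[0,0,-1.493]},
  {"travel":[-0.291,0.001,0.074],"delta_rot":[0,0,-1.493]},
  {"travel":[-0.291,0.001,0.074],"delta_rot":[0,0,-1.493]},
  {"travel":[-0.291,0.001,0.074],"delta_rot":[0,0,-1.493]},
  {"travel":[-0.291,0.001,0.074],"delta_rot":[0,0,-1.493]},
  {"travel":[-0.291,0.001,0.074],"delta_rot":[0,0,-1.493]},
  {"travel":[-0.291,0.001,0.074],"delta_rot":[0,0,-1.493]},
  {"travel":[-0.291,0.001,0.074],"delta_rot":[0,0,-1.493]},
  {"travel":[-0.291,0.001,0.074],"delta_rot":[0,0,-1.493]},
  {"travel":[-0.291,0.001,0.074],"delta_rot":[0,0,-1.493]},
], jaw=60)

```text
time_s: 1.35
ee_pos: [0.482, -0.3919, 0.1201]
ee_rot: [-2.546, 1.84, 0.001]
ft_force: [0.7, 0.7, -0.8]
width: 0.0511
```

Run:
```python
from p import *
from m import rolls
im,d=snap('scene','s1'); cv2.imwrite('pics/s1.png',cv2.resize(im[180:330,280:480],None,fx=4,fy=4,interpolation=cv2.INTER_CUBIC))
plan([(0.482,-0.391,0.06,198.5),(0.482,-0.391,0.003,198.5)])
```

```text
t 1.4 pos [ 0.482  -0.3919  0.1202] psi -161.7 q [-0.43  0.42  0.16 -0.   -1.31  0.75] tilt [-0.  0. -1.] F [-0.4 -0.9  1. ] w 0.0512
[-0.0009, -0.0003, 0.0602] [0.0, 0.0, -0.003] | 0.482 -0.391 0.06 198.5
[-0.0008, -0.0003, 0.1172] [0.0, 0.0, -0.003] | 0.482 -0.391 0.003 198.5
```

View pics/s1.png

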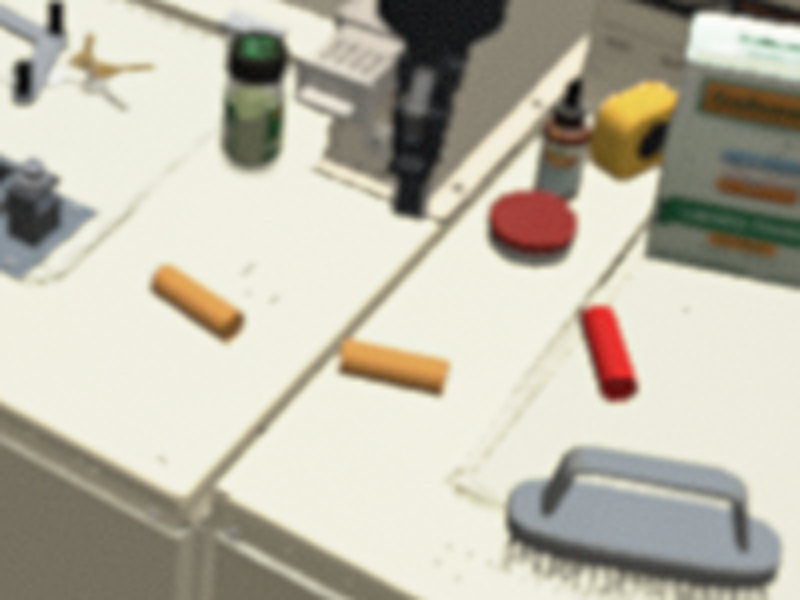

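move_arm([
  {"travel":[-0.001,0,0.04],"delta_rot":[0,0,0]},
  {"travel":[-0.001,0,0.08],"delta_rot":[0,0,0]},
  {"travel":[-0.001,0,0.1],"delta_rot":[0,0,0]},
  {"travel":[-0.001,0,0.115],"delta_rot":[0,0,0]},
  {"travel":[-0.001,0,0.116],"delta_rot":[0,0,0]},
  {"travel":[-0.001,0,0.116],"delta_rot":[0,0,0]},
])

```text
time_s: 2.15
ee_pos: [0.4825, -0.3915, 0.0054]
ee_rot: [2.549, -1.836, 0.003]
ft_force: [-0.2, 0.7, 0.7]
width: 0.0517
```

move_arm([
  {"travel":[0,0,0]},
  {"travel":[0,0,0]},
  {"travel":[0,0,0]},
  {"travel":[0,0,0]},
  {"travel":[0,0,0]},
  {"travel":[0,0,0]},
  {"travel":[0,0,-0.03]},
  {"travel":[0,0,-0.08]},
  {"travel":[0,0,-0.1]},
  {"travel":[0,0,-0.1]},
], jaw=0)

```text
invalid input
```

Run:
```python
from p import *
from m import rolls
im,d=snap('scene','s2'); cv2.imwrite('pics/s2.png',cv2.resize(im[160:330,220:450],None,fx=3.4,fy=3.4,interpolation=cv2.INTER_CUBIC))
im,d=snap('top','t2')
for r in rolls('top',im,d): print(r)
plan([(0.463,-0.057,0.1,270),(0.463,-0.057,0.04,270)])
```

```text
(array([173.6, 231.3]), np.int32(139), array([0.4842, 0.2805]), array([20., 67.]), np.float32(110.2))
t 2.25 pos [ 0.4826 -0.3915  0.0056] psi -161.5 q [-0.43  0.51 -0.01  0.   -1.05  0.75] tilt [ 0.002 -0.001 -1.   ] F [-0.   0.5 -0. ] w 0.0512
[-0.3232, -0.0877, -0.0948] [-0.0, -0.002, -1.248] | 0.463 -0.057 0.1 270
[-0.3233, -0.0876, -0.0348] [-0.0, -0.002, -1.248] | 0.463 -0.057 0.04 270
```

View pics/s2.png

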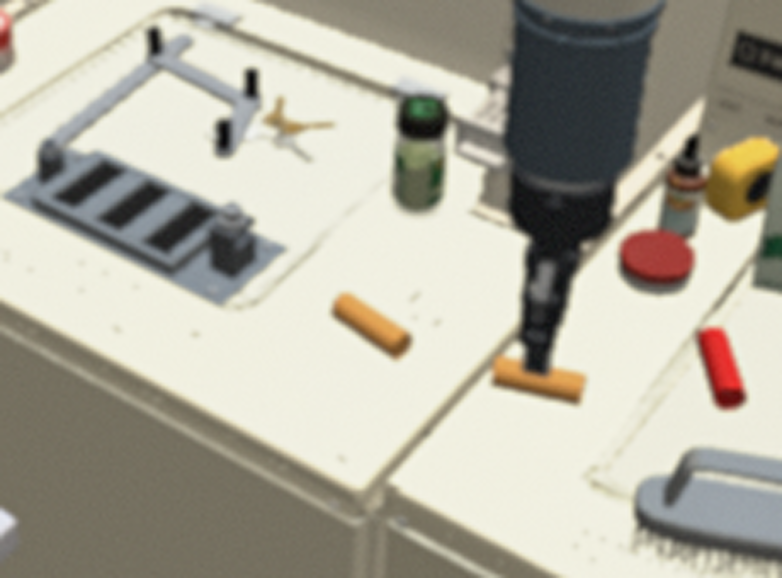

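move_arm([
  {"travel":[0,0,0],"delta_rot":[0,0,0]},
  {"travel":[0,0,0],"delta_rot":[0,0,0]},
  {"travel":[0,0,0],"delta_rot":[0,0,0]},
  {"travel":[0,0,0],"delta_rot":[0,0,0]},
  {"travel":[0,0,0],"delta_rot":[0,0,0]},
  {"travel":[0,0,-0.02],"delta_rot":[0,0,0]},
  {"travel":[0,0,-0.06],"delta_rot":[0,0,0]},
  {"travel":[0,0,-0.1],"delta_rot":[0,0,0]},
  {"travel":[0,0,-0.1],"delta_rot":[0,0,0]},
], jaw=0)

```text
time_s: 3.38
ee_pos: [0.4839, -0.3925, 0.1086]
ee_rot: [-2.55, 1.835, -0.012]
ft_force: [0.0, 0.8, -0.1]
width: 0.0002
```

Run:
```python
from p import *
from m import rolls
im,d=snap('scene','s2'); cv2.imwrite('pics/s3.png',cv2.resize(im[140:330,220:450],None,fx=3.1,fy=3.1,interpolation=cv2.INTER_CUBIC))
plan([(0.463,-0.057,0.1,270),(0.463,-0.057,0.04,270)])
```

```text
t 3.42 pos [ 0.4828 -0.3914  0.1061] psi -161.5 q [-0.43  0.43  0.14  0.   -1.27  0.75] tilt [ 0.003 -0.002 -1.   ] F [ 0.9  0.4 -1.4] w 0.0005
[-0.3234, -0.0874, 0.0055] [-0.001, -0.004, -1.248] | 0.463 -0.057 0.1 270
[-0.3236, -0.0872, 0.0655] [-0.001, -0.004, -1.248] | 0.463 -0.057 0.04 270
```

View pics/s3.png

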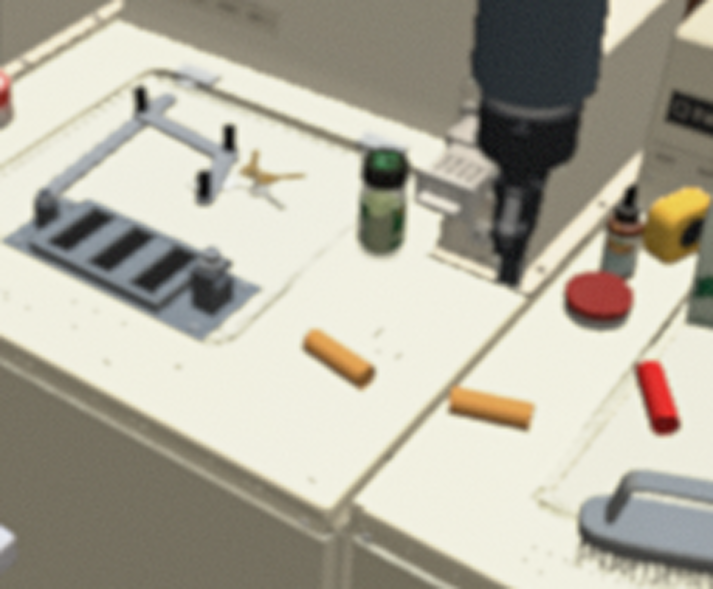

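```bash
cat > w.py <<'E'
from m import *
def wrolls():
    for n in('top','scene'):
        im,d=snap(n,n+'_w')
        h=cv2.cvtColor(im,cv2.COLOR_BGR2HSV)
        m=(h[...,0]>8)&(h[...,0]<20)&(h[...,1]>95)&(h[...,2]>70); m[:150]=0
        for s,c,mm in blobs(m,60):
            cn=cv2.findContours(mm.astype(np.uint8),0,1)[0][0]
            pts=ray(n,cn[:,0],0.0125); r=cv2.minAreaRect((pts[:,:2]*1000).astype(np.float32))
            b=cv2.boxPoints(r); e=[b[1]-b[0],b[2]-b[1]]; L=max(e,key=np.linalg.norm)
            cc=ray(n,[c],0.0125)[0]
            print(n,c.round(1),s[4],'cen',cc.round(4),np.sort(r[1]).round(0),'ang',round(np.degrees(np.arctan2(L[1],L[0]))%180,1))
    return im
E
python3 - <<'E'
from w import *
wrolls()
E
```

```text
top [173.7 231.2] 138 cen [0.4845 0.28   0.0125] [20. 67.] ang 110.8
scene [196.6 186.3] 119 cen [0.49   0.2793 0.0125] [35. 74.] ang 110.2
scene [513.8 200.4] 310 cen [ 1.0109 -0.5717  0.0125] [ 77. 162.] ang 14.0
scene [474.2 206.6] 228 cen [ 0.9092 -0.4877  0.0125] [ 40. 106.] ang 107.2
scene [469.  227.4] 68 cen [ 0.8011 -0.5124  0.0125] [16. 54.] ang 106.5
scene [328.9 255.1] 179 cen [ 0.4625 -0.2571  0.0125] [26. 79.] ang 79.3
scene [377.5 270.9] 219 cen [ 0.4856 -0.3915  0.0125] [32. 69.] ang 105.5
```

move_arm([
  {"travel":[0,0,0],"delta_rot":[0,0,0]},
  {"travel":[0,0,0.04],"delta_rot":[0,0,0]},
  {"travel":[0,0,0.08],"delta_rot":[0,0,0]},
  {"travel":[0,0,0.098],"delta_rot":[0,0,0]},
  {"travel":[0,0,0.102],"delta_rot":[0,0,0]},
  {"travel":[0,0,0.104],"delta_rot":[0,0,0]},
  {"travel":[0,0,0.105],"delta_rot":[0,0,0]},
  {"travel":[0,0,0.105],"delta_rot":[0,0,0]},
], jaw=50)

```text
time_s: 4.53
ee_pos: [0.4823, -0.3912, 0.0001]
ee_rot: [-2.55, 1.835, -0.002]
ft_force: [-0.4, 0.3, -0.1]
width: 0.0427
```

Run:
```python
from p import *
im,d=snap('scene','s2'); cv2.imwrite('pics/s4.png',cv2.resize(im[220:300,330:430],None,fx=7,fy=7,interpolation=cv2.INTER_CUBIC))
plan([])
```

```text
t 4.58 pos [ 4.822e-01 -3.912e-01  1.000e-04] psi -161.5 q [-0.43  0.51 -0.02  0.   -1.04  0.75] tilt [ 0.001 -0.001 -1.   ] F [ 0.1 -0.2  0.1] w 0.0427
```

View pics/s4.png

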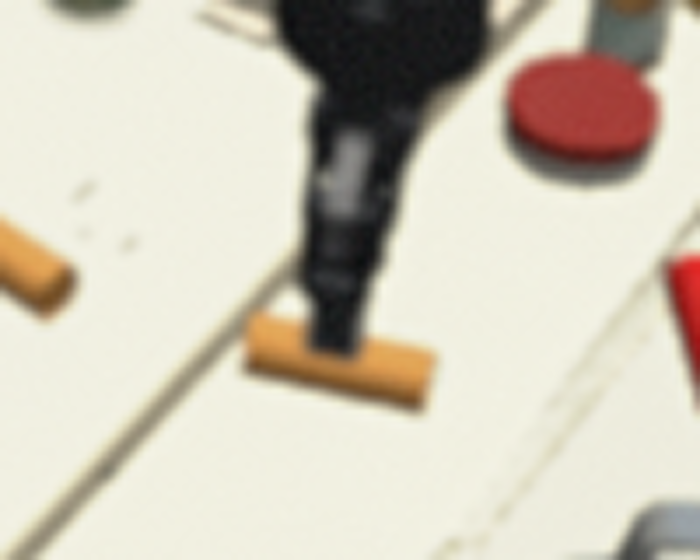

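Run:
```python
from p import *
a=np.radians(18.5)
for r in(.021,.028,.035):
  for z in(0,.01,.02): print(r,z,proj('scene',[0.482-r*np.cos(a),-.3912-r*np.sin(a),z])[0].round(1))
```

```text
0.021 0 [374.8 280.6]
0.021 0.01 [375.2 277.8]
0.021 0.02 [375.5 274.9]
0.028 0 [374.3 282.4]
0.028 0.01 [374.7 279.6]
0.028 0.02 [375.  276.7]
0.035 0 [373.8 284.3]
0.035 0.01 [374.2 281.5]
0.035 0.02 [374.5 278.6]
```

Run:
```python
from p import *
z=np.load('s2.npz'); C=cloud('scene',z['d'])
for v in range(250,282,2): print(v,C[v,378].round(3),C[v,374].round(3),z['im'][v,378])
```

```text
250 [ 0.424 -0.413  0.138] [ 0.419 -0.405  0.137] [96 98 98]
252 [ 0.421 -0.415  0.135] [ 0.418 -0.407  0.132] [47 48 46]
254 [ 0.423 -0.415  0.127] [ 0.422 -0.405  0.123] [46 44 44]
256 [ 0.429 -0.413  0.116] [ 0.426 -0.404  0.113] [44 42 40]
258 [ 0.425 -0.415  0.113] [ 0.425 -0.405  0.108] [36 36 34]
260 [ 0.434 -0.412  0.099] [ 0.429 -0.404  0.098] [58 56 56]
262 [ 0.434 -0.412  0.092] [ 0.431 -0.404  0.09 ] [30 30 27]
264 [ 0.451 -0.406  0.07 ] [ 0.454 -0.394  0.061] [31 32 28]
266 [ 0.452 -0.406  0.063] [ 0.452 -0.395  0.057] [29 28 29]
268 [ 0.453 -0.406  0.055] [ 0.457 -0.394  0.045] [30 28 26]
270 [ 0.452 -0.407  0.05 ] [ 0.455 -0.395  0.041] [50 66 81]
272 [ 0.473 -0.398  0.022] [ 0.47  -0.389  0.019] [ 69 122 173]
274 [ 0.472 -0.4    0.017] [ 0.467 -0.391  0.015] [ 44  89 131]
276 [ 0.475 -0.399  0.007] [ 0.478 -0.387 -0.003] [131 155 166]
278 [ 0.477 -0.399 -0.002] [ 0.469 -0.392  0.001] [225 239 240]
280 [ 0.47  -0.403 -0.001] [ 0.462 -0.395  0.001] [226 240 241]
```

Run:
```python
from p import *
for z in(.08,.09,.1,.106,.12,.13,.14): print(z,proj('scene',[0.4828,-.3914,z])[0].round(1))
```

```text
0.08 [379.5 251.7]
0.09 [379.9 248.7]
0.1 [380.2 245.6]
0.106 [380.5 243.8]
0.12 [381.  239.4]
0.13 [381.4 236.2]
0.14 [381.8 233.1]
```

Run:
```python
from p import *
z=np.load('scene0.npz'); im=z['im']; C=cloud('scene',z['d'])
print(proj('scene',[0.2144,-.5059,.1936])[0])
m=(im.max(2)<90)&(C[...,2]>0.1)&(np.hypot(C[...,0]-.2144,C[...,1]+.506)<.12)
v,u=np.where(m); print(u.min(),u.max(),v.min(),v.max())
i=np.argsort(C[m][:,2])[:12]; print(np.c_[u[i],v[i],C[m][i].round(3)])
cv2.imwrite('pics/g0.png',cv2.resize(im[200:300,310:440],None,fx=6,fy=6,interpolation=cv2.INTER_CUBIC))
```

```text
[370.8976091  304.67076294]
336 426 57 291
[[ 3.99e+02  2.91e+02  2.24e-01 -5.52e-01  2.51e-01]
 [ 4.00e+02  2.91e+02  2.25e-01 -5.54e-01  2.51e-01]
 [ 3.49e+02  2.82e+02  1.88e-01 -4.69e-01  2.52e-01]
 [ 4.04e+02  2.89e+02  2.32e-01 -5.58e-01  2.53e-01]
 [ 3.99e+02  2.90e+02  2.23e-01 -5.52e-01  2.54e-01]
 [ 3.49e+02  2.81e+02  1.89e-01 -4.69e-01  2.54e-01]
 [ 3.46e+02  2.79e+02  1.89e-01 -4.62e-01  2.55e-01]
 [ 3.47e+02  2.79e+02  1.90e-01 -4.64e-01  2.55e-01]
 [ 4.04e+02  2.88e+02  2.32e-01 -5.58e-01  2.55e-01]
 [ 4.03e+02  2.88e+02  2.30e-01 -5.56e-01  2.56e-01]
 [ 4.03e+02  2.89e+02  2.27e-01 -5.58e-01  2.56e-01]
 [ 3.50e+02  2.81e+02  1.88e-01 -4.71e-01  2.56e-01]]
```

View pics/g0.png

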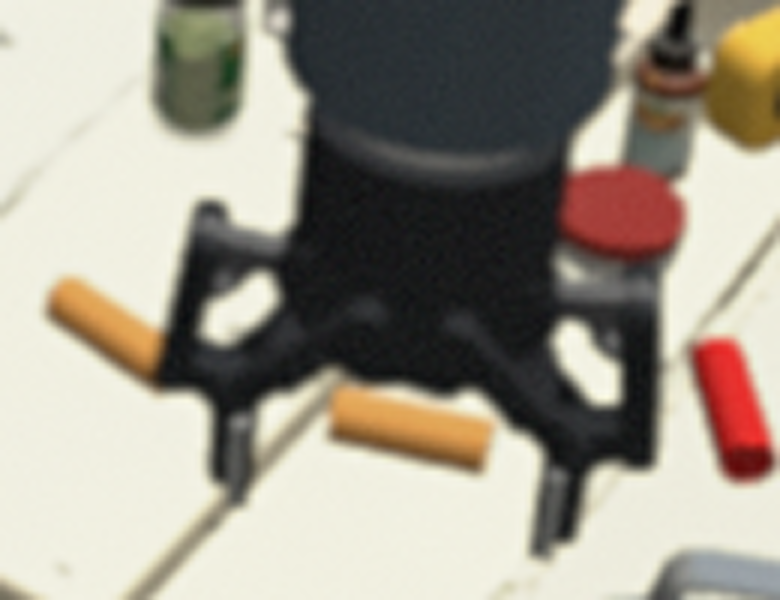

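move_arm([
  {"travel":[0,0,0.01],"delta_rot":[0,0,0]},
  {"travel":[0,0,0.02],"delta_rot":[0,0,0]},
  {"travel":[0,0,0.026],"delta_rot":[0,0,0]},
  {"travel":[0,0,0.026],"delta_rot":[0,0,0]},
])

```text
time_s: 5.08
ee_pos: [0.4813, -0.3907, -0.0275]
ee_rot: [2.549, -1.835, -0.003]
ft_force: [-0.3, 0.9, 0.2]
width: 0.0427
```

Run:
```python
from p import *
im,d=snap('scene','s2'); cv2.imwrite('pics/s5.png',cv2.resize(im[220:300,330:430],None,fx=7,fy=7,interpolation=cv2.INTER_CUBIC))
plan([])
C=cloud('scene',d)
for v in range(262,286,2): print(v,C[v,378].round(3),C[v,374].round(3),im[v,376])
```

```text
t 5.12 pos [ 0.4817 -0.391  -0.0269] psi -161.5 q [-0.43  0.54 -0.05  0.   -0.98  0.75] tilt [-0.001  0.    -1.   ] F [ 0.6  0.5 -0.4] w 0.0424
262 [ 0.421 -0.418  0.105] [ 0.421 -0.408  0.1  ] [44 44 45]
264 [ 0.427 -0.416  0.093] [ 0.425 -0.407  0.09 ] [55 53 53]
266 [ 0.428 -0.416  0.086] [ 0.425 -0.408  0.084] [30 28 27]
268 [ 0.438 -0.413  0.07 ] [ 0.433 -0.405  0.07 ] [60 59 56]
270 [ 0.435 -0.415  0.066] [ 0.435 -0.404  0.061] [37 33 34]
272 [ 0.45  -0.409  0.046] [ 0.45  -0.398  0.039] [29 28 27]
274 [ 0.45  -0.409  0.039] [ 0.449 -0.399  0.034] [35 33 32]
276 [ 0.45  -0.41   0.033] [ 0.452 -0.399  0.024] [30 29 26]
278 [ 0.455 -0.409  0.021] [ 0.449 -0.401  0.021] [83 90 91]
280 [ 0.469 -0.403 -0.   ] [ 0.465 -0.394 -0.003] [215 235 236]
282 [ 0.464 -0.406 -0.002] [ 0.459 -0.397 -0.003] [225 240 241]
284 [ 0.457 -0.41  -0.001] [ 0.45  -0.402  0.   ] [226 240 241]
```

View pics/s5.png

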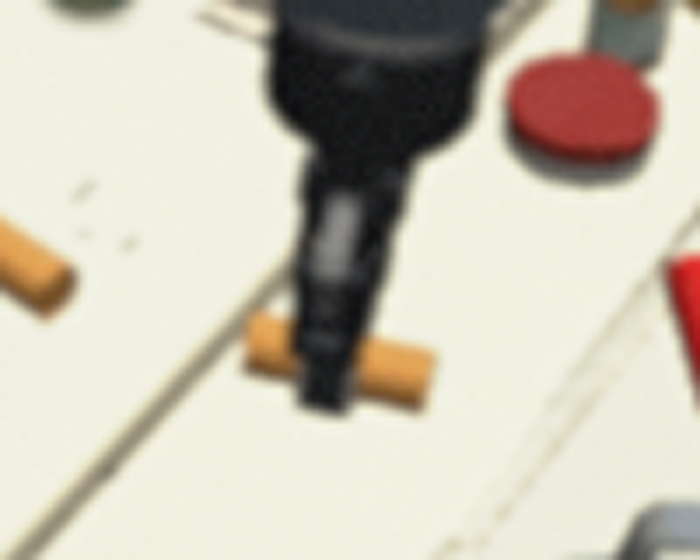

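move_arm([
  {"travel":[0,0,0.006],"delta_rot":[0,0,0]},
  {"travel":[0,0,0.012],"delta_rot":[0,0,0]},
  {"travel":[0,0,0.012],"delta_rot":[0,0,0]},
  {"travel":[0,0,0.012],"delta_rot":[0,0,0]},
])

```text
time_s: 5.62
ee_pos: [0.4819, -0.391, -0.0386]
ee_rot: [-2.55, 1.835, -0.0]
ft_force: [-0.6, 0.2, 1.0]
width: 0.0427
```

move_arm([
  {"travel":[0,0,0],"delta_rot":[0,0,0]},
  {"travel":[0,0,0],"delta_rot":[0,0,0]},
  {"travel":[0,0,0],"delta_rot":[0,0,0]},
  {"travel":[0,0,0],"delta_rot":[0,0,0]},
  {"travel":[0,0,0],"delta_rot":[0,0,0]},
], jaw=0)

```text
time_s: 6.25
ee_pos: [0.4829, -0.3922, -0.0367]
ee_rot: [2.55, -1.834, 0.005]
ft_force: [-0.7, 0.6, 8.7]
width: 0.0241
```

move_arm([
  {"travel":[0,0,-0.02],"delta_rot":[0,0,0]},
  {"travel":[0,0,-0.06],"delta_rot":[0,0,0]},
  {"travel":[0,0,-0.1],"delta_rot":[0,0,0]},
  {"travel":[0,0,-0.13],"delta_rot":[0,0,0]},
  {"travel":[0,0,-0.13],"delta_rot":[0,0,0]},
])

```text
time_s: 6.88
ee_pos: [0.4832, -0.3918, 0.0938]
ee_rot: [-2.549, 1.835, -0.008]
ft_force: [-0.2, 0.3, -2.1]
width: 0.0243
```

Run:
```python
from p import *
im,d=snap('scene','s2'); cv2.imwrite('pics/s6.png',cv2.resize(im[140:330,220:450],None,fx=3.1,fy=3.1,interpolation=cv2.INTER_CUBIC))
plan([(0.463,-0.057,0.08,270),(0.463,-0.057,0.0,270)])
```

```text
t 6.92 pos [ 0.4821 -0.3909  0.0916] psi -161.5 q [-0.43  0.44  0.11 -0.   -1.24  0.75] tilt [ 0.001  0.    -1.   ] F [-0.4  0.3 -2.7] w 0.0245
[-0.3227, -0.0878, 0.0116] [-0.001, -0.001, -1.248] | 0.463 -0.057 0.08 270
[-0.3228, -0.0877, 0.0916] [-0.001, -0.001, -1.248] | 0.463 -0.057 0.0 270
```

View pics/s6.png

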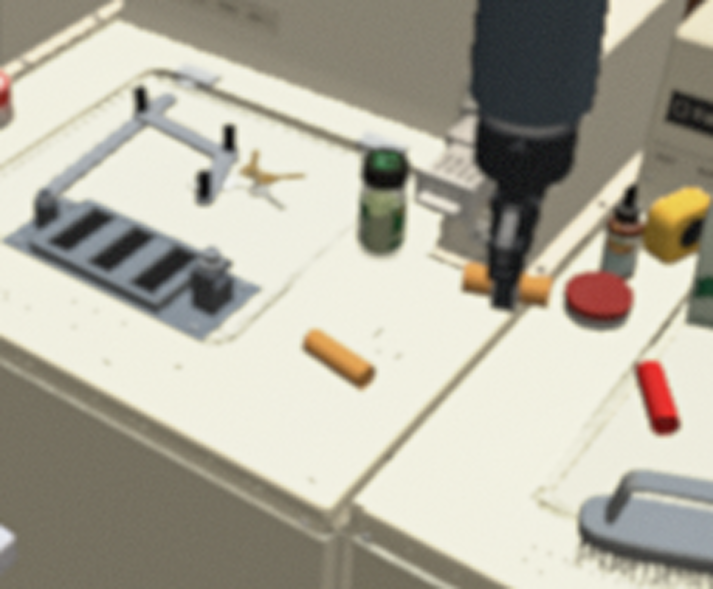

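move_arm([
  {"travel":[-0.323,-0.088,0.012],"delta_rot":[0,0,-1.248]},
  {"travel":[-0.323,-0.088,0.012],"delta_rot":[0,0,-1.248]},
  {"travel":[-0.323,-0.088,0.012],"delta_rot":[0,0,-1.248]},
  {"travel":[-0.323,-0.088,0.012],"delta_rot":[0,0,-1.248]},
  {"travel":[-0.323,-0.088,0.012],"delta_rot":[0,0,-1.248]},
  {"travel":[-0.323,-0.088,0.012],"delta_rot":[0,0,-1.248]},
  {"travel":[-0.323,-0.088,0.012],"delta_rot":[0,0,-1.248]},
  {"travel":[-0.323,-0.088,0.012],"delta_rot":[0,0,-1.248]},
  {"travel":[-0.323,-0.088,0.012],"delta_rot":[0,0,-1.248]},
  {"travel":[-0.323,-0.088,0.012],"delta_rot":[0,0,-1.248]},
])

```text
time_s: 8.18
ee_pos: [0.4625, -0.0572, 0.079]
ee_rot: [3.142, -0.003, -0.001]
ft_force: [0.6, -0.1, -1.2]
width: 0.024
```

Run:
```python
from p import *
im,d=snap('scene','s2'); cv2.imwrite('pics/s7.png',cv2.resize(im[150:260,210:340],None,fx=6,fy=6,interpolation=cv2.INTER_CUBIC))
im,d=snap('top','t2'); cv2.imwrite('pics/t7.png',cv2.resize(im[190:270,210:320],None,fx=7,fy=7,interpolation=cv2.INTER_CUBIC))
plan([(0.463,-0.057,0.0,270),(0.463,-0.057,-0.017,270)])
```

```text
t 8.28 pos [ 0.4626 -0.0571  0.0792] psi -90.1 q [ 0.21  0.16 -0.31 -0.   -1.09  1.35] tilt [-0. -0. -1.] F [-0.3  0.3 -0.5] w 0.0238
[0.0004, -0.0001, 0.0792] [0.0, 0.0, -0.001] | 0.463 -0.057 0.0 270
[0.0004, -0.0001, 0.0962] [0.0, 0.0, -0.001] | 0.463 -0.057 -0.017 270
```

View pics/s7.png

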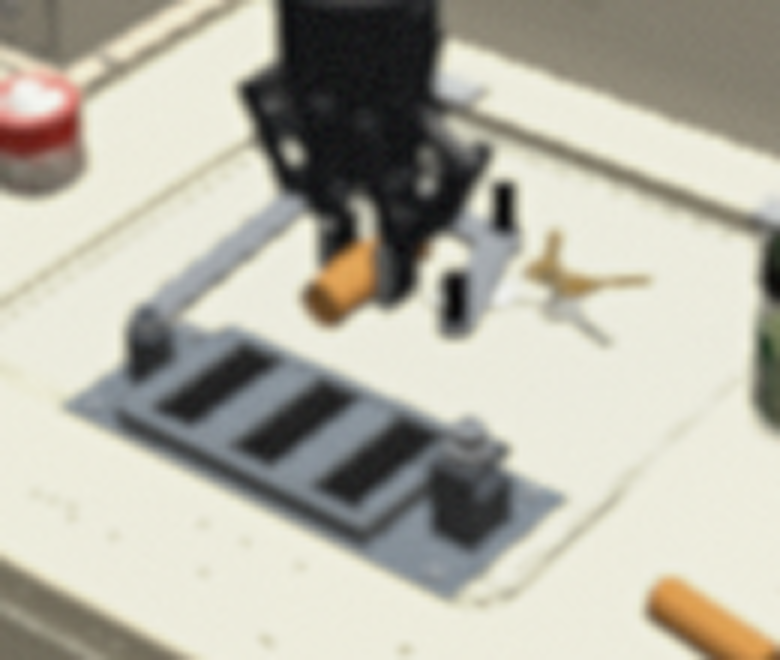

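View pics/t7.png

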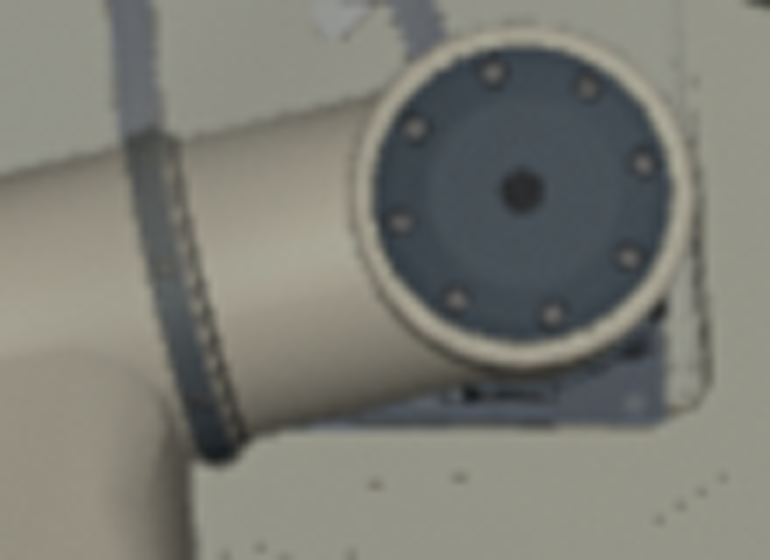

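Run:
```python
from p import *
print(proj('scene',[0.429,-.057,.079+.037+.0125]),proj('scene',[0.424,-.057,.079+.037+.0125]),proj('scene',[0.429,-.057,.119]))
# slot2 near-end corners at z .018 predicted
print(proj('scene',[[.463-.0365,-.057+.015,.018],[.463-.0365,-.057-.015,.018],[.463+.0365,-.057+.015,.018],[.463+.0365,-.057-.015,.018],[.463,-.114,.065],[.463,.093,.041]]))
```

```text
[[262.21397913 200.68249232]] [[261.05070656 201.5336229 ]] [[262.35447145 203.51180497]]
[[259.19558591 230.73409412]
 [267.30117985 234.63915858]
 [274.88972275 218.36747692]
 [282.90224444 222.015974  ]
 [286.61126703 220.53660034]
 [232.36282724 202.29985352]]
```

move_arm([
  {"travel":[0,0,0.03],"delta_rot":[0,0,0]},
  {"travel":[0,0,0.06],"delta_rot":[0,0,0]},
  {"travel":[0,0,0.085],"delta_rot":[0,0,0]},
  {"travel":[0,0,0.09],"delta_rot":[0,0,0]},
  {"travel":[0,0,0.09],"delta_rot":[0,0,0]},
])

```text
time_s: 8.9
ee_pos: [0.4632, -0.0569, -0.0101]
ee_rot: [3.141, 0.0, 0.001]
ft_force: [0.3, 0.5, -1.3]
width: 0.024
```

Run:
```python
from p import *
im,d=snap('scene','s2'); cv2.imwrite('pics/s8.png',cv2.resize(im[180:260,220:320],None,fx=8,fy=7.5,interpolation=cv2.INTER_CUBIC))
plan([(0.463,-0.057,0.0,270),(0.463,-0.057,-0.017,270)])
```

```text
t 8.95 pos [ 0.4636 -0.0568 -0.0097] psi -90.0 q [ 0.22  0.27 -0.45  0.   -0.86  1.36] tilt [ 0.002 -0.    -1.   ] F [ 0.5  0.7 -1.8] w 0.0241
[-0.0006, 0.0002, -0.0097] [0.0, -0.002, 0.0] | 0.463 -0.057 0.0 270
[-0.0006, 0.0002, 0.0073] [0.0, -0.002, 0.0] | 0.463 -0.057 -0.017 270
```

View pics/s8.png

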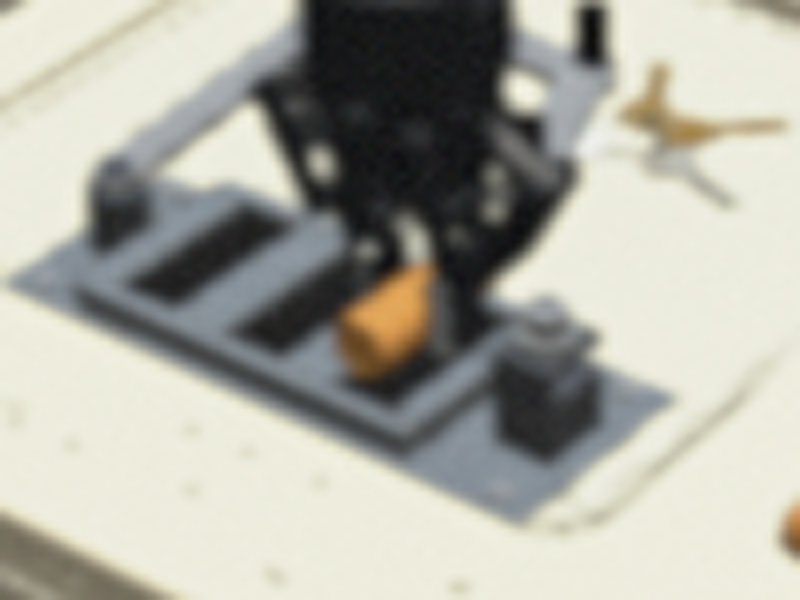

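move_arm([
  {"travel":[0,0,0.004],"delta_rot":[0,0,0]},
  {"travel":[0,0,0.008],"delta_rot":[0,0,0]},
  {"travel":[0,0,0.008],"delta_rot":[0,0,0]},
])

```text
time_s: 9.32
ee_pos: [0.4628, -0.0568, -0.0186]
ee_rot: [3.142, 0.0, 0.0]
ft_force: [-0.7, 0.7, -1.9]
width: 0.0245
```

Run:
```python
from p import *
im,d=snap('scene','s2'); cv2.imwrite('pics/s9.png',cv2.resize(im[180:260,220:320],None,fx=8,fy=7.5,interpolation=cv2.INTER_CUBIC))
plan([(0.463,-0.057,-0.017,270)])
```

```text
t 9.38 pos [ 0.4627 -0.0568 -0.0186] psi -90.0 q [ 0.22  0.28 -0.46 -0.   -0.84  1.36] tilt [-0. -0. -1.] F [-0.2 -0.2 -0.9] w 0.0239
[0.0003, 0.0002, -0.0016] [0.0, 0.0, 0.0] | 0.463 -0.057 -0.017 270
```

View pics/s9.png

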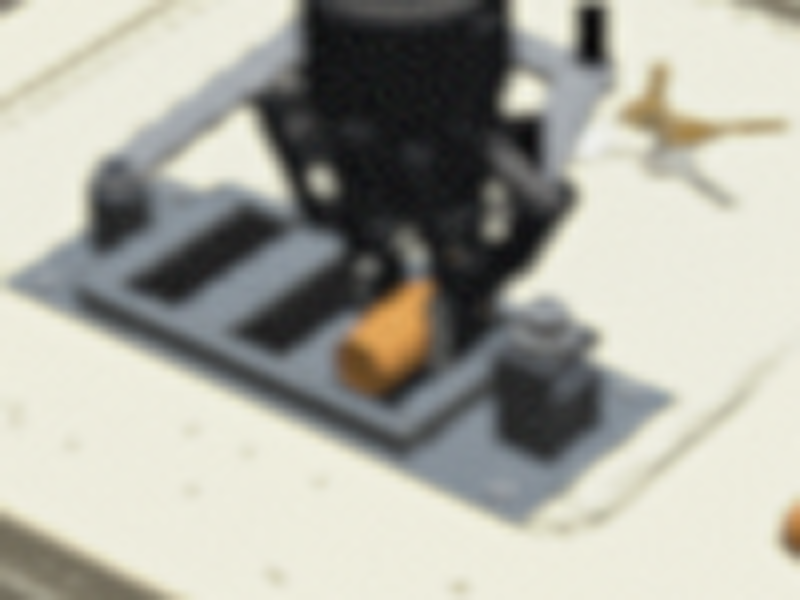

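move_arm([
  {"travel":[0,0,0],"delta_rot":[0,0,0]},
  {"travel":[0,0,0],"delta_rot":[0,0,0]},
  {"travel":[0,0,0],"delta_rot":[0,0,0]},
  {"travel":[0,0,-0.02],"delta_rot":[0,0,0]},
  {"travel":[0,0,-0.06],"delta_rot":[0,0,0]},
  {"travel":[0,0,-0.08],"delta_rot":[0,0,0]},
  {"travel":[0,0,-0.08],"delta_rot":[0,0,0]},
], jaw=43)

```text
time_s: 10.25
ee_pos: [0.4641, -0.0566, 0.063]
ee_rot: [-3.141, -0.001, -0.006]
ft_force: [-0.3, 0.2, -0.3]
width: 0.0369
```

Run:
```python
from p import *
im,d=snap('scene','s2'); cv2.imwrite('pics/s10.png',cv2.resize(im[180:260,220:320],None,fx=8,fy=7.5,interpolation=cv2.INTER_CUBIC))
plan([(0.463,-0.057,0.005,270)])
C=cloud('scene',d); 
h=cv2.cvtColor(im,cv2.COLOR_BGR2HSV); m=(h[...,0]>8)&(h[...,0]<20)&(h[...,1]>95); m[:215]=0;m[245:]=0;m[:,:255]=0;m[:,285:]=0
P=C[m]; print(len(P),P.min(0),P.max(0),np.median(P,0),np.sort(P[:,2])[-8:])
```

```text
t 10.3 pos [ 0.463  -0.0566  0.0616] psi -90.0 q [ 0.22  0.18 -0.34 -0.   -1.05  1.36] tilt [ 0.001  0.001 -1.   ] F [-0.1  0.8 -0.4] w 0.0367
[-0.0001, 0.0004, 0.0566] [-0.001, -0.001, 0.0] | 0.463 -0.057 0.005 270
180 [ 0.42652873 -0.07325765  0.01085536] [ 0.50192881 -0.05118793  0.04219476] [ 0.45907158 -0.06495777  0.03442619] [0.04074251 0.04080584 0.04085746 0.04095718 0.04147218 0.04147525
 0.04161378 0.04219476]
```

View pics/s10.png

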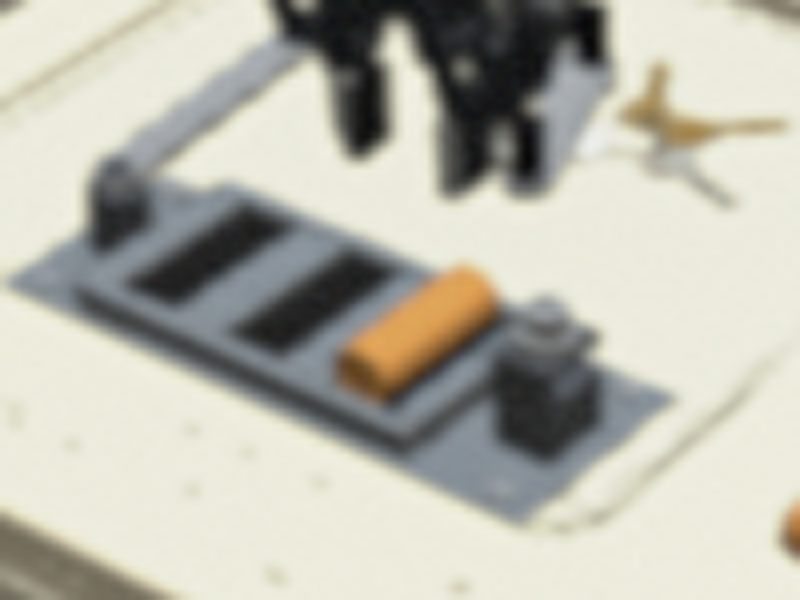

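move_arm([
  {"travel":[0,0,0],"delta_rot":[0,0,0]},
  {"travel":[0,0,0],"delta_rot":[0,0,0]},
  {"travel":[0,0,0.02],"delta_rot":[0,0,0]},
  {"travel":[0,0,0.04],"delta_rot":[0,0,0]},
  {"travel":[0,0,0.052],"delta_rot":[0,0,0]},
  {"travel":[0,0,0.055],"delta_rot":[0,0,0]},
  {"travel":[0,0,0.058],"delta_rot":[0,0,0]},
  {"travel":[0,0,0.06],"delta_rot":[0,0,0]},
  {"travel":[0,0,0.06],"delta_rot":[0,0,0]},
], jaw=0)

```text
time_s: 11.42
ee_pos: [0.463, -0.0567, 0.0017]
ee_rot: [-3.142, -0.0, -0.001]
ft_force: [-0.5, -0.2, 0.8]
width: -0.0003
```

move_arm([
  {"travel":[0,0,0.002],"delta_rot":[0,0,0]},
  {"travel":[0,0,0.004],"delta_rot":[0,0,0]},
  {"travel":[0,0,0.004],"delta_rot":[0,0,0]},
])

```text
time_s: 11.8
ee_pos: [0.4631, -0.0567, -0.0025]
ee_rot: [-3.142, -0.001, -0.001]
ft_force: [0.2, 0.8, 0.9]
width: 0.0002
```

move_arm([
  {"travel":[0,0,0.002],"delta_rot":[0,0,0]},
  {"travel":[0,0,0.004],"delta_rot":[0,0,0]},
  {"travel":[0,0,0.004],"delta_rot":[0,0,0]},
])

```text
time_s: 12.18
ee_pos: [0.4632, -0.0568, -0.0057]
ee_rot: [3.141, 0.001, 0.001]
ft_force: [-2.6, 0.9, 10.9]
width: -0.0002
```

move_arm([
  {"travel":[0,0,0.001],"delta_rot":[0,0,0]},
  {"travel":[0,0,0.002],"delta_rot":[0,0,0]},
  {"travel":[0,0,0.002],"delta_rot":[0,0,0]},
])

```text
time_s: 12.55
ee_pos: [0.4634, -0.0569, -0.0059]
ee_rot: [3.141, 0.002, 0.003]
ft_force: [-9.7, 2.9, 29.3]
width: -0.0002
```

Run:
```python
from p import *
im,d=snap('scene','s2'); cv2.imwrite('pics/s11.png',cv2.resize(im[180:260,220:320],None,fx=8,fy=7.5,interpolation=cv2.INTER_CUBIC))
plan([])
```

```text
t 12.6 pos [ 0.4634 -0.0568 -0.0059] psi -89.9 q [ 0.22  0.26 -0.44  0.   -0.87  1.36] tilt [ 0.002 -0.001 -1.   ] F [-9.6  3.8 28.7] w 0.0001
```

View pics/s11.png

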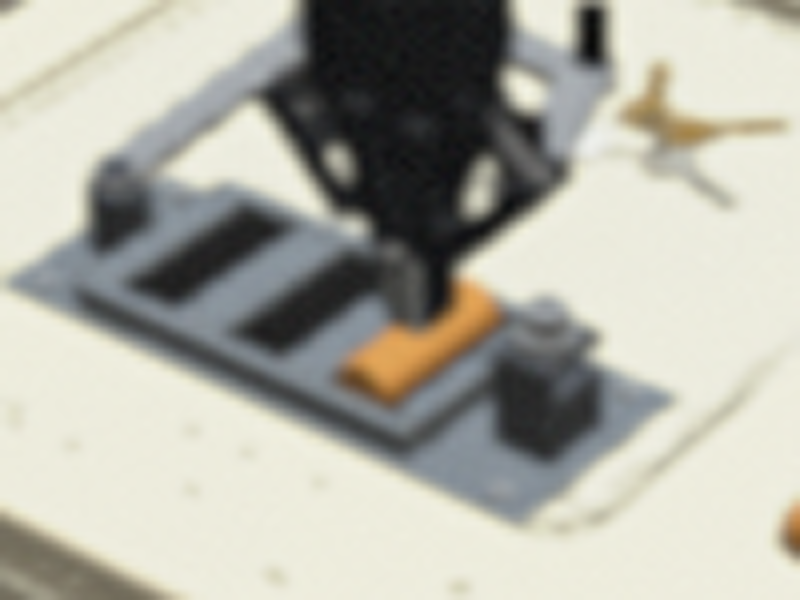

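Run:
```python
from p import *
plan([(0.463,-0.057,0.07,270),(0.4585,-0.2545,0.04,168.5)])
```

```text
t 12.6 pos [ 0.4634 -0.0568 -0.0059] psi -89.9 q [ 0.22  0.26 -0.44  0.   -0.87  1.36] tilt [ 0.002 -0.001 -1.   ] F [-9.6  3.8 28.7] w 0.0001
[-0.0002, 0.0002, -0.0759] [0.001, -0.002, 0.001] | 0.463 -0.057 0.07 270
[-0.0051, 0.1977, -0.0458] [-0.001, -0.002, 1.773] | 0.4585 -0.2545 0.04 168.5
```

move_arm([
  {"travel":[0,0,-0.03],"delta_rot":[0,0,0]},
  {"travel":[0,0,-0.08],"delta_rot":[0,0,0]},
  {"travel":[-0.005,0.198,-0.08],"delta_rot":[0,0,1.772]},
  {"travel":[-0.005,0.198,-0.08],"delta_rot":[0,0,1.772]},
  {"travel":[-0.005,0.198,-0.08],"delta_rot":[0,0,1.772]},
  {"travel":[-0.005,0.198,-0.08],"delta_rot":[0,0,1.772]},
  {"travel":[-0.005,0.198,-0.08],"delta_rot":[0,0,1.772]},
  {"travel":[-0.005,0.198,-0.08],"delta_rot":[0,0,1.772]},
  {"travel":[-0.005,0.198,-0.08],"delta_rot":[0,0,1.772]},
  {"travel":[-0.005,0.198,-0.08],"delta_rot":[0,0,1.772]},
  {"travel":[-0.005,0.198,-0.08],"delta_rot":[0,0,1.772]},
  {"travel":[-0.005,0.198,-0.08],"delta_rot":[0,0,1.772]},
])

```text
time_s: 14.1
ee_pos: [0.4573, -0.2545, 0.0705]
ee_rot: [1.982, -2.437, -0.002]
ft_force: [-0.8, 0.0, 0.8]
width: -0.0004
```

Run:
```python
from p import *
from w import *
im=wrolls(); cv2.imwrite('pics/s12.png',cv2.resize(im[140:300,160:400],None,fx=3.2,fy=3.2,interpolation=cv2.INTER_CUBIC))
plan([(0.4585,-0.2545,0.0,168.5),(0.4585,-0.2545,-.035,168.5)])
```

```text
top [173.6 231.3] 139 cen [0.4844 0.2802 0.0125] [20. 69.] ang 110.7
top [277.2 234.6] 69 cen [ 0.4659 -0.0487  0.0125] [10. 67.] ang 178.6
scene [196.6 186.3] 119 cen [0.49   0.2793 0.0125] [35. 74.] ang 110.2
scene [513.7 200.3] 306 cen [ 1.0115 -0.5715  0.0125] [ 77. 162.] ang 13.8
scene [474.3 206.6] 222 cen [ 0.9091 -0.4881  0.0125] [ 41. 105.] ang 107.2
scene [272.3 225.3] 156 cen [ 0.4741 -0.052   0.0125] [30. 75.] ang 179.7
scene [468.9 227.4] 68 cen [ 0.8009 -0.5121  0.0125] [17. 51.] ang 109.7
scene [328.9 255.1] 180 cen [ 0.4626 -0.2569  0.0125] [26. 80.] ang 79.3
t 14.2 pos [ 0.4573 -0.2545  0.0707] psi 168.4 q [-0.21  0.28 -0.19 -0.   -1.11  0.01] tilt [-0.001  0.001 -1.   ] F [-0.3  0.4  0.2] w 0.0004
[-0.0002, -0.0012, 0.0707] [0.001, 0.0, -0.001] | 0.4585 -0.2545 0.0 168.5
[-0.0002, -0.0013, 0.1057] [0.001, 0.0, -0.001] | 0.4585 -0.2545 -0.035 168.5
```

View pics/s12.png

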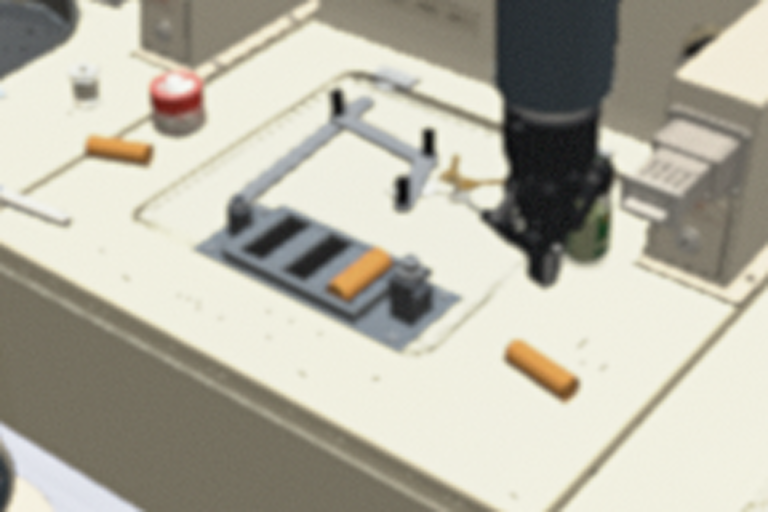

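move_arm([
  {"travel":[0,-0.001,0.01],"delta_rot":[0,0,0]},
  {"travel":[0,-0.001,0.04],"delta_rot":[0,0,0]},
  {"travel":[0,-0.001,0.07],"delta_rot":[0,0,0]},
  {"travel":[0,-0.001,0.09],"delta_rot":[0,0,0]},
  {"travel":[0,-0.001,0.104],"delta_rot":[0,0,0]},
  {"travel":[0,-0.001,0.104],"delta_rot":[0,0,0]},
  {"travel":[0,-0.001,0.104],"delta_rot":[0,0,0]},
], jaw=50)

```text
time_s: 15.08
ee_pos: [0.4594, -0.2552, -0.032]
ee_rot: [-1.988, 2.432, -0.002]
ft_force: [-0.6, -1.2, 0.6]
width: 0.0427
```

move_arm([
  {"travel":[0,0,0],"delta_rot":[0,0,0]},
  {"travel":[0,0,0],"delta_rot":[0,0,0]},
  {"travel":[0,0,0],"delta_rot":[0,0,0]},
  {"travel":[0,0,0],"delta_rot":[0,0,0]},
  {"travel":[0,0,0],"delta_rot":[0,0,0]},
], jaw=0)

```text
time_s: 15.7
ee_pos: [0.4597, -0.2552, -0.0315]
ee_rot: [-1.987, 2.432, -0.003]
ft_force: [-0.9, 0.5, 5.8]
width: 0.0239
```

move_arm([
  {"travel":[0,0,-0.02],"delta_rot":[0,0,0]},
  {"travel":[0,0,-0.06],"delta_rot":[0,0,0]},
  {"travel":[0,0,-0.1],"delta_rot":[0,0,0]},
  {"travel":[0,0,-0.115],"delta_rot":[0,0,0]},
  {"travel":[0,0,-0.115],"delta_rot":[0,0,0]},
])

```text
time_s: 16.32
ee_pos: [0.4589, -0.2548, 0.0824]
ee_rot: [-1.986, 2.433, -0.001]
ft_force: [0.1, -0.5, -2.0]
width: 0.0239
```

Run:
```python
from p import *
plan([(0.463,-0.005,0.08,270),(0.463,-0.005,-0.01,270)])
```

```text
t 16.32 pos [ 0.4589 -0.2548  0.0824] psi 168.5 q [-0.21  0.27 -0.17 -0.   -1.14  0.01] tilt [ 0.001  0.    -1.   ] F [ 0.1 -0.5 -2. ] w 0.0239
[-0.2456, 0.046, 0.0025] [-0.001, -0.0, -1.772] | 0.463 -0.005 0.08 270
[-0.2455, 0.0461, 0.0925] [-0.001, -0.0, -1.772] | 0.463 -0.005 -0.01 270
```

move_arm([
  {"travel":[-0.246,0.046,0],"delta_rot":[0,0,-1.772]},
  {"travel":[-0.246,0.046,0],"delta_rot":[0,0,-1.772]},
  {"travel":[-0.246,0.046,0],"delta_rot":[0,0,-1.772]},
  {"travel":[-0.246,0.046,0],"delta_rot":[0,0,-1.772]},
  {"travel":[-0.246,0.046,0],"delta_rot":[0,0,-1.772]},
  {"travel":[-0.246,0.046,0],"delta_rot":[0,0,-1.772]},
  {"travel":[-0.246,0.046,0],"delta_rot":[0,0,-1.772]},
  {"travel":[-0.246,0.046,0],"delta_rot":[0,0,-1.772]},
  {"travel":[-0.246,0.046,0],"delta_rot":[0,0,-1.772]},
  {"travel":[-0.246,0.046,0],"delta_rot":[0,0,-1.772]},
  {"travel":[-0.246,0.046,0.04],"delta_rot":[0,0,-1.772]},
  {"travel":[-0.246,0.046,0.06],"delta_rot":[0,0,-1.772]},
])

```text
time_s: 17.82
ee_pos: [0.4598, -0.0052, 0.0186]
ee_rot: [3.141, -0.001, -0.01]
ft_force: [-0.2, -0.1, -1.8]
width: 0.024
```

Run:
```python
from p import *
im,d=snap('scene','s2'); cv2.imwrite('pics/s13.png',cv2.resize(im[180:260,220:320],None,fx=8,fy=7.5,interpolation=cv2.INTER_CUBIC))
plan([(0.463,-0.005,-0.01,270),(0.463,-0.005,-0.017,270)])
```

```text
t 17.88 pos [ 0.4583 -0.0054  0.0166] psi -90.1 q [ 0.33  0.22 -0.42 -0.   -0.94  1.24] tilt [-0.01  -0.001 -1.   ] F [-0.4 -0.2 -4.3] w 0.0242
[0.005, -0.0005, 0.0266] [0.001, 0.01, -0.001] | 0.463 -0.005 -0.01 270
[0.005, -0.0005, 0.0336] [0.001, 0.01, -0.001] | 0.463 -0.005 -0.017 270
```

View pics/s13.png

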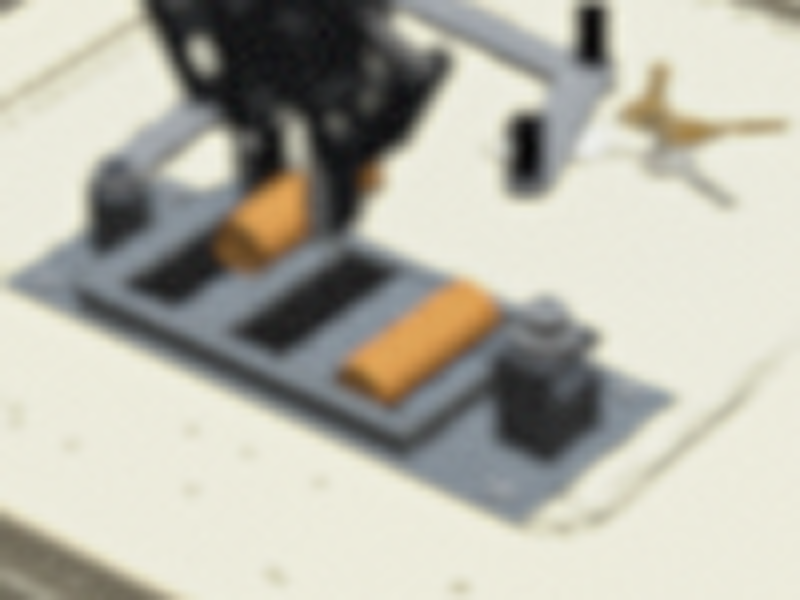

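move_arm([
  {"travel":[0,0,0.015],"delta_rot":[0,0,0]},
  {"travel":[0,0,0.025],"delta_rot":[0,0,0]},
  {"travel":[0,0,0.025],"delta_rot":[0,0,0]},
])

```text
time_s: 18.25
ee_pos: [0.4617, -0.005, -0.0036]
ee_rot: [3.141, 0.0, -0.004]
ft_force: [0.1, 0.0, -1.9]
width: 0.0241
```

Run:
```python
from p import *
im,d=snap('scene','s2'); cv2.imwrite('pics/s14.png',cv2.resize(im[180:260,220:320],None,fx=8,fy=7.5,interpolation=cv2.INTER_CUBIC))
plan([(0.463,-0.005,-0.01,270),(0.463,-0.005,-0.017,270)])
```

```text
t 18.3 pos [ 0.4625 -0.0049 -0.0029] psi -90.0 q [ 0.33  0.25 -0.45  0.   -0.88  1.24] tilt [-0.001 -0.    -1.   ] F [ 0.7  0.3 -0.8] w 0.0241
[0.0005, 0.0001, 0.0071] [0.0, 0.001, 0.0] | 0.463 -0.005 -0.01 270
[0.0006, 0.0001, 0.0141] [0.0, 0.001, 0.0] | 0.463 -0.005 -0.017 270
```

View pics/s14.png

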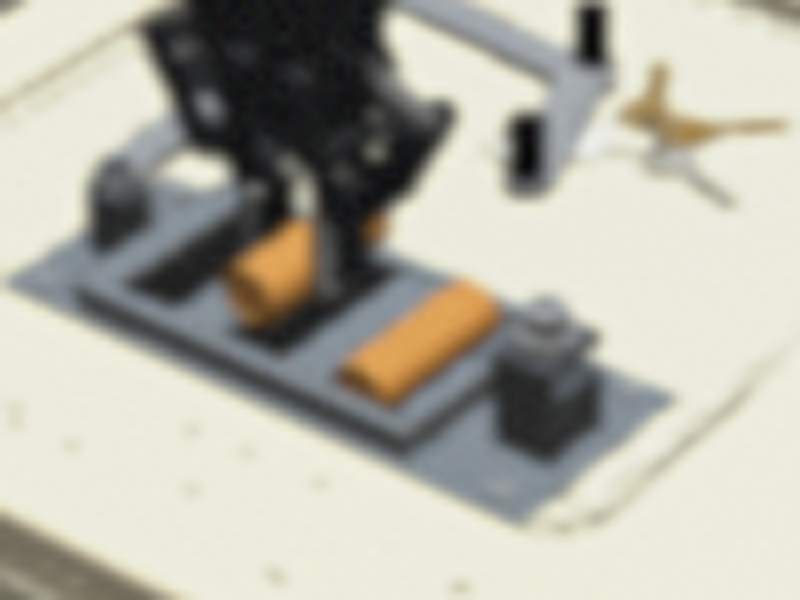

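move_arm([
  {"travel":[0,0,0.008],"delta_rot":[0,0,0]},
  {"travel":[0,0,0.013],"delta_rot":[0,0,0]},
  {"travel":[0,0,0.014],"delta_rot":[0,0,0]},
  {"travel":[0,0,0.014],"delta_rot":[0,0,0]},
])

```text
time_s: 18.8
ee_pos: [0.4629, -0.0047, -0.0166]
ee_rot: [3.142, 0.0, 0.0]
ft_force: [-0.0, 0.0, -2.9]
width: 0.0237
```

move_arm([
  {"travel":[0,0,0],"delta_rot":[0,0,0]},
  {"travel":[0,0,0],"delta_rot":[0,0,0]},
  {"travel":[0,0,0],"delta_rot":[0,0,0]},
  {"travel":[0,0,-0.02],"delta_rot":[0,0,0]},
  {"travel":[0,0,-0.06],"delta_rot":[0,0,0]},
  {"travel":[0,0,-0.06],"delta_rot":[0,0,0]},
], jaw=43)

```text
time_s: 19.55
ee_pos: [0.4655, -0.0042, 0.0464]
ee_rot: [-3.14, -0.001, -0.01]
ft_force: [1.0, -0.1, -0.6]
width: 0.0363
```

Run:
```python
from p import *
im,d=snap('scene','s2'); cv2.imwrite('pics/s15.png',cv2.resize(im[180:260,220:320],None,fx=8,fy=7.5,interpolation=cv2.INTER_CUBIC))
plan([(0.463,-0.005,0.005,270),(0.463,-0.005,-0.007,270)])
```

```text
t 19.6 pos [ 0.4639 -0.0043  0.0446] psi -90.0 q [ 0.33  0.19 -0.38  0.   -1.    1.24] tilt [ 0.003  0.001 -1.   ] F [-0.5  1.  -1.4] w 0.0366
[-0.0011, 0.0007, 0.0396] [-0.001, -0.003, 0.0] | 0.463 -0.005 0.005 270
[-0.0011, 0.0007, 0.0516] [-0.001, -0.003, 0.0] | 0.463 -0.005 -0.007 270
```

View pics/s15.png

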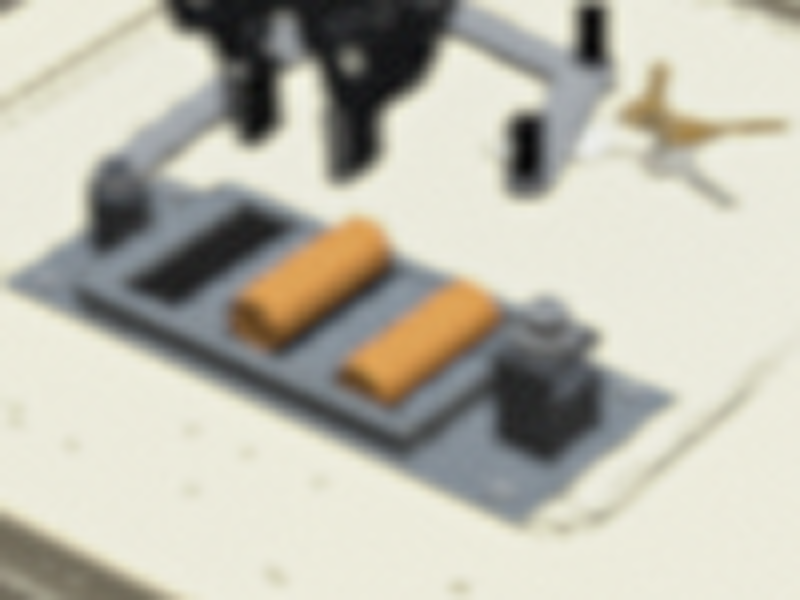

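Sits on its cradle. Press it.

move_arm([
  {"travel":[0,0,0],"delta_rot":[0,0,0]},
  {"travel":[0,0,0],"delta_rot":[0,0,0]},
  {"travel":[0,0,0.02],"delta_rot":[0,0,0]},
  {"travel":[0,0,0.04],"delta_rot":[0,0,0]},
  {"travel":[0,0,0.045],"delta_rot":[0,0,0]},
  {"travel":[0,0,0.049],"delta_rot":[0,0,0]},
  {"travel":[0,0,0.051],"delta_rot":[0,0,0]},
  {"travel":[0,0,0.051],"delta_rot":[0,0,0]},
], jaw=0)

```text
time_s: 20.6
ee_pos: [0.4623, -0.005, -0.0058]
ee_rot: [3.141, 0.001, -0.001]
ft_force: [-8.9, 0.7, 18.5]
width: -0.0
```

move_arm([
  {"travel":[0,0,0.001],"delta_rot":[0,0,0]},
  {"travel":[0,0,0.002],"delta_rot":[0,0,0]},
  {"travel":[0,0,0.002],"delta_rot":[0,0,0]},
])

```text
time_s: 20.98
ee_pos: [0.4625, -0.005, -0.006]
ee_rot: [3.141, 0.002, 0.001]
ft_force: [-16.4, 2.6, 36.0]
width: -0.0002
```

Run:
```python
from p import *
plan([(0.4843,0.2802,0.06,200.5)])
```

```text
t 20.98 pos [ 0.4625 -0.005  -0.006 ] psi -89.9 q [ 0.33  0.25 -0.45  0.   -0.87  1.24] tilt [ 0.001 -0.001 -1.   ] F [-16.4   2.6  36. ] w -0.0002
[0.0223, -0.2851, -0.0662] [0.0, -0.001, 1.214] | 0.4843 0.2802 0.06 200.5
```

move_arm([
  {"travel":[0,0,-0.03],"delta_rot":[0,0,0]},
  {"travel":[0,0,-0.08],"delta_rot":[0,0,0]},
  {"travel":[0.022,-0.285,-0.08],"delta_rot":[0,0,1.214]},
  {"travel":[0.022,-0.285,-0.08],"delta_rot":[0,0,1.214]},
  {"travel":[0.022,-0.285,-0.08],"delta_rot":[0,0,1.214]},
  {"travel":[0.022,-0.285,-0.08],"delta_rot":[0,0,1.214]},
  {"travel":[0.022,-0.285,-0.08],"delta_rot":[0,0,1.214]},
  {"travel":[0.022,-0.285,-0.08],"delta_rot":[0,0,1.214]},
  {"travel":[0.022,-0.285,-0.08],"delta_rot":[0,0,1.214]},
  {"travel":[0.022,-0.285,-0.08],"delta_rot":[0,0,1.214]},
  {"travel":[0.022,-0.285,-0.08],"delta_rot":[0,0,1.214]},
])

```text
time_s: 22.35
ee_pos: [0.4849, 0.2802, 0.0706]
ee_rot: [-2.583, 1.788, -0.0]
ft_force: [0.1, -0.5, -0.3]
width: -0.0001
```

Run:
```python
from p import *
from w import *
im=wrolls(); cv2.imwrite('pics/s16.png',cv2.resize(im[140:300,160:400],None,fx=3.2,fy=3.2,interpolation=cv2.INTER_CUBIC))
plan([(0.4843,0.2802,0.0,200.5),(0.4843,0.2802,-.034,200.5)])
```

```text
top [175.9 230.4] 111 cen [0.487  0.2731 0.0125] [21. 52.] ang 110.7
top [263.  235.7] 174 cen [ 0.4633 -0.0034  0.0125] [25. 67.] ang 178.9
top [279.5 235.6] 173 cen [ 0.4626 -0.056   0.0125] [22. 67.] ang 178.6
scene [196.7 186.3] 120 cen [0.4901 0.2793 0.0125] [35. 74.] ang 110.2
scene [513.7 200.4] 303 cen [ 1.0109 -0.5716  0.0125] [ 77. 162.] ang 13.7
scene [474.3 206.5] 212 cen [ 0.9095 -0.4878  0.0125] [ 41. 106.] ang 106.5
scene [258.9 218.6] 151 cen [0.4761 0.0005 0.0125] [31. 76.] ang 179.1
scene [272.3 225.3] 155 cen [ 0.4742 -0.0521  0.0125] [30. 75.] ang 179.7
scene [469.1 227.3] 71 cen [ 0.8015 -0.5124  0.0125] [17. 54.] ang 106.5
t 22.45 pos [0.4849 0.2801 0.0705] psi -159.5 q [ 0.8   0.34 -0.09  0.   -1.13 -0.44] tilt [ 0.  0. -1.] F [ 0.3 -1.8 -0.5] w -0.0002
[-0.0003, 0.0005, 0.0705] [-0.0, 0.0, 0.001] | 0.4843 0.2802 0.0 200.5
[-0.0003, 0.0006, 0.1045] [-0.0, 0.0, 0.001] | 0.4843 0.2802 -0.034 200.5
```

View pics/s16.png

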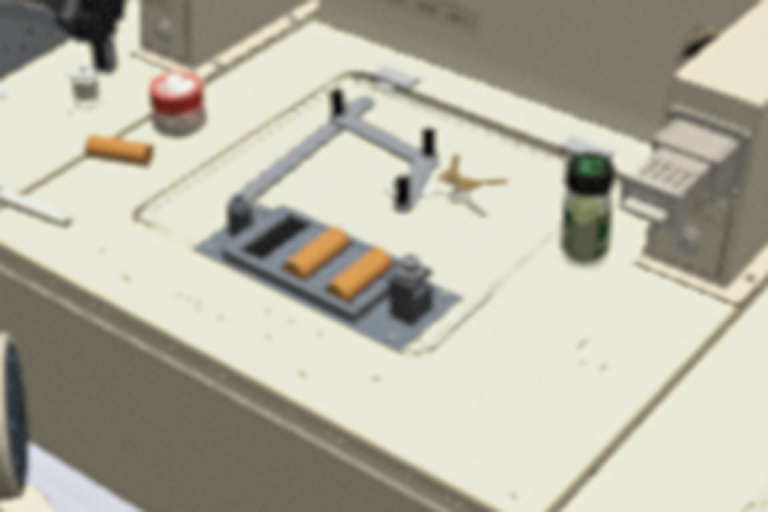

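move_arm([
  {"travel":[0,0,0.01],"delta_rot":[0,0,0]},
  {"travel":[0,0,0.04],"delta_rot":[0,0,0]},
  {"travel":[0,0,0.07],"delta_rot":[0,0,0]},
  {"travel":[0,0,0.09],"delta_rot":[0,0,0]},
  {"travel":[0,0,0.104],"delta_rot":[0,0,0]},
  {"travel":[0,0,0.104],"delta_rot":[0,0,0]},
  {"travel":[0,0,0.104],"delta_rot":[0,0,0]},
], jaw=50)

```text
time_s: 23.32
ee_pos: [0.4853, 0.2807, -0.0329]
ee_rot: [-2.58, 1.791, -0.001]
ft_force: [0.2, 0.6, 0.2]
width: 0.043
```

move_arm([
  {"travel":[0,0,0],"delta_rot":[0,0,0]},
  {"travel":[0,0,0],"delta_rot":[0,0,0]},
  {"travel":[0,0,0],"delta_rot":[0,0,0]},
  {"travel":[0,0,0],"delta_rot":[0,0,0]},
  {"travel":[0,0,0],"delta_rot":[0,0,0]},
], jaw=0)

```text
time_s: 23.95
ee_pos: [0.4855, 0.2809, -0.0325]
ee_rot: [-2.579, 1.79, -0.001]
ft_force: [-0.5, 0.7, 7.7]
width: 0.0241
```

move_arm([
  {"travel":[0,0,-0.02],"delta_rot":[0,0,0]},
  {"travel":[0,0,-0.06],"delta_rot":[0,0,0]},
  {"travel":[0,0,-0.1],"delta_rot":[0,0,0]},
  {"travel":[0,0,-0.115],"delta_rot":[0,0,0]},
  {"travel":[0,0,-0.115],"delta_rot":[0,0,0]},
])

```text
time_s: 24.58
ee_pos: [0.4848, 0.2805, 0.0815]
ee_rot: [-2.579, 1.791, 0.001]
ft_force: [-0.3, -0.2, -1.5]
width: 0.0238
```

Run:
```python
from p import *
im,d=snap('scene','s2'); cv2.imwrite('pics/s17.png',cv2.resize(im[100:260,160:360],None,fx=4,fy=3.7,interpolation=cv2.INTER_CUBIC))
plan([(0.463,0.047,0.08,270),(0.463,0.047,-0.005,270)])
```

```text
t 24.62 pos [0.484  0.28   0.0802] psi -159.6 q [ 0.8   0.33 -0.08 -0.   -1.16 -0.45] tilt [-0.002 -0.    -1.   ] F [-1.   0.4 -3.2] w 0.0241
[0.211, 0.101, 0.0003] [0.001, 0.001, -1.214] | 0.463 0.047 0.08 270
[0.211, 0.1009, 0.0853] [0.001, 0.001, -1.214] | 0.463 0.047 -0.005 270
```

View pics/s17.png

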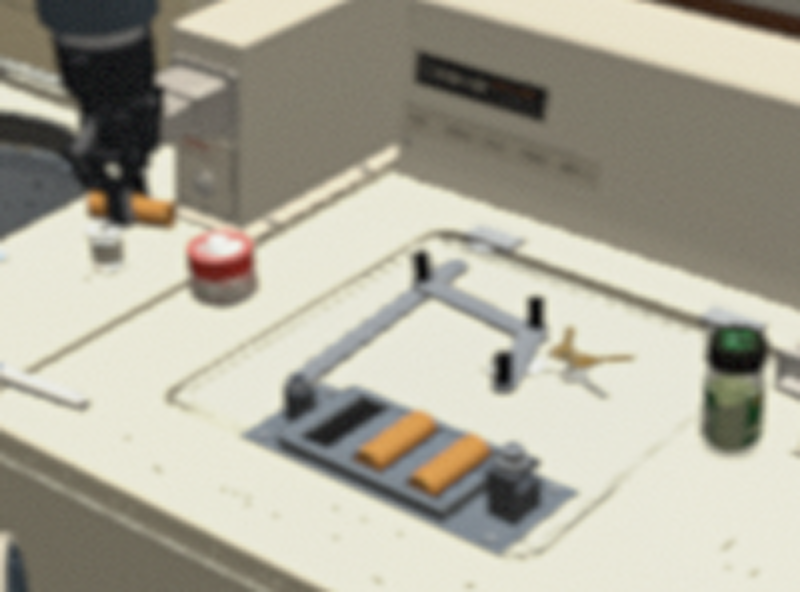

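move_arm([
  {"travel":[0.211,0.101,0],"delta_rot":[0,0,-1.214]},
  {"travel":[0.211,0.101,0],"delta_rot":[0,0,-1.214]},
  {"travel":[0.211,0.101,0],"delta_rot":[0,0,-1.214]},
  {"travel":[0.211,0.101,0],"delta_rot":[0,0,-1.214]},
  {"travel":[0.211,0.101,0],"delta_rot":[0,0,-1.214]},
  {"travel":[0.211,0.101,0],"delta_rot":[0,0,-1.214]},
  {"travel":[0.211,0.101,0],"delta_rot":[0,0,-1.214]},
  {"travel":[0.211,0.101,0],"delta_rot":[0,0,-1.214]},
  {"travel":[0.211,0.101,0.03],"delta_rot":[0,0,-1.214]},
  {"travel":[0.211,0.101,0.06],"delta_rot":[0,0,-1.214]},
  {"travel":[0.211,0.101,0.08],"delta_rot":[0,0,-1.214]},
  {"travel":[0.211,0.101,0.08],"delta_rot":[0,0,-1.214]},
])

```text
time_s: 26.12
ee_pos: [0.4618, 0.0465, -0.0007]
ee_rot: [3.14, -0.003, -0.008]
ft_force: [0.1, 0.4, -0.1]
width: 0.0239
```

Run:
```python
from p import *
im,d=snap('scene','s2'); cv2.imwrite('pics/s18.png',cv2.resize(im[180:260,220:320],None,fx=8,fy=7.5,interpolation=cv2.INTER_CUBIC))
plan([(0.463,0.047,-0.01,270),(0.463,0.047,-0.017,270)])
```

```text
t 26.18 pos [0.4631 0.0469 0.0007] psi -90.1 q [ 0.44  0.25 -0.43  0.   -0.89  1.13] tilt [-0.002 -0.001 -1.   ] F [-0.1 -0.7 -0.4] w 0.0241
[-0.0001, -0.0001, 0.0107] [0.001, 0.002, -0.001] | 0.463 0.047 -0.01 270
[-0.0001, -0.0001, 0.0177] [0.001, 0.002, -0.001] | 0.463 0.047 -0.017 270
```

View pics/s18.png

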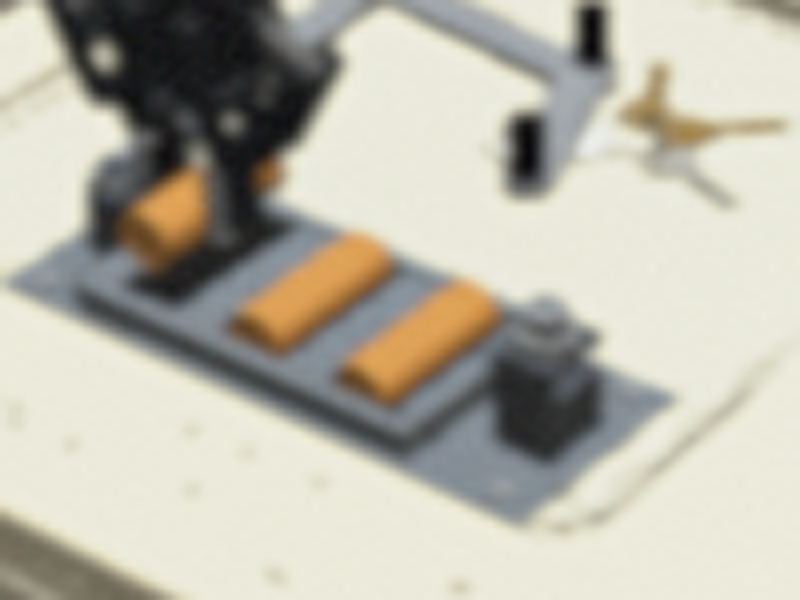

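move_arm([
  {"travel":[0,0,0.01],"delta_rot":[0,0,0]},
  {"travel":[0,0,0.015],"delta_rot":[0,0,0]},
  {"travel":[0,0,0.0175],"delta_rot":[0,0,0]},
  {"travel":[0,0,0.0175],"delta_rot":[0,0,0]},
])

```text
time_s: 26.68
ee_pos: [0.4638, 0.0473, -0.0161]
ee_rot: [3.142, 0.0, -0.0]
ft_force: [0.6, -0.4, -0.9]
width: 0.0244
```

move_arm([
  {"travel":[0,0,0],"delta_rot":[0,0,0]},
  {"travel":[0,0,0],"delta_rot":[0,0,0]},
  {"travel":[0,0,0],"delta_rot":[0,0,0]},
  {"travel":[0,0,-0.02],"delta_rot":[0,0,0]},
  {"travel":[0,0,-0.06],"delta_rot":[0,0,0]},
  {"travel":[0,0,-0.06],"delta_rot":[0,0,0]},
], jaw=37)

```text
time_s: 27.42
ee_pos: [0.4664, 0.0481, 0.0469]
ee_rot: [-3.14, -0.001, -0.01]
ft_force: [-1.1, 0.0, -0.2]
width: 0.0313
```

Run:
```python
from p import *
im,d=snap('scene','s2'); cv2.imwrite('pics/s19.png',cv2.resize(im[180:260,220:320],None,fx=8,fy=7.5,interpolation=cv2.INTER_CUBIC))
plan([(0.463,0.047,-0.007,270)])
```

```text
t 27.48 pos [0.4649 0.0478 0.0452] psi -90.0 q [ 0.44  0.2  -0.37  0.   -1.    1.13] tilt [ 0.003  0.001 -1.   ] F [-0.3 -0.6  0.2] w 0.0313
[-0.0021, 0.0008, 0.0522] [-0.001, -0.003, 0.0] | 0.463 0.047 -0.007 270
```

View pics/s19.png

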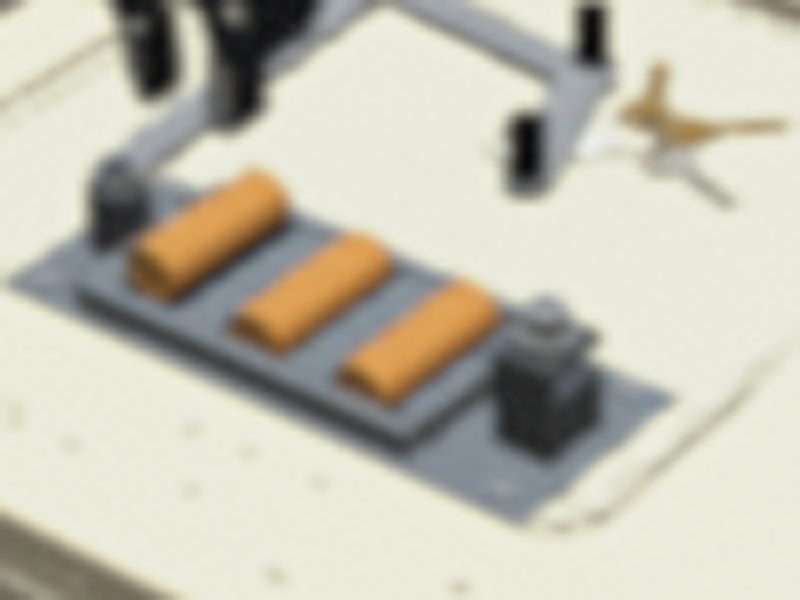

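move_arm([
  {"travel":[0,0,0],"delta_rot":[0,0,0]},
  {"travel":[0,0,0],"delta_rot":[0,0,0]},
  {"travel":[0,0,0.02],"delta_rot":[0,0,0]},
  {"travel":[0,0,0.04],"delta_rot":[0,0,0]},
  {"travel":[0,0,0.045],"delta_rot":[0,0,0]},
  {"travel":[0,0,0.049],"delta_rot":[0,0,0]},
  {"travel":[0,0,0.0515],"delta_rot":[0,0,0]},
  {"travel":[0,0,0.0515],"delta_rot":[0,0,0]},
], jaw=0)

```text
time_s: 28.48
ee_pos: [0.4634, 0.047, -0.0058]
ee_rot: [3.141, 0.001, -0.0]
ft_force: [-9.1, 1.2, 18.1]
width: -0.0004
```

move_arm([
  {"travel":[0,0,0.001],"delta_rot":[0,0,0]},
  {"travel":[0,0,0.001],"delta_rot":[0,0,0]},
])

```text
time_s: 28.72
ee_pos: [0.4635, 0.047, -0.0059]
ee_rot: [3.141, 0.002, 0.0]
ft_force: [-12.3, 1.4, 27.5]
width: 0.0001
```

Run:
```python
from p import *
plan([(0.463,0.047,0.09,270)])
```

```text
t 28.73 pos [ 0.4635  0.047  -0.0059] psi -89.9 q [ 0.44  0.26 -0.44  0.   -0.87  1.13] tilt [ 0.    -0.001 -1.   ] F [-12.3   1.4  27.5] w 0.0001
[-0.0005, 0.0, -0.0959] [0.001, -0.0, 0.001] | 0.463 0.047 0.09 270
```

move_arm([
  {"travel":[0,0,-0.03],"delta_rot":[0,0,0]},
  {"travel":[0,0,-0.08],"delta_rot":[0,0,0]},
  {"travel":[0,0,-0.105],"delta_rot":[0,0,0]},
  {"travel":[0.072,0.095,-0.105],"delta_rot":[0,0,-0.346]},
  {"travel":[0.072,0.095,-0.105],"delta_rot":[0,0,-0.346]},
  {"travel":[0.072,0.095,-0.105],"delta_rot":[0,0,-0.346]},
  {"travel":[0.072,0.095,-0.105],"delta_rot":[0,0,-0.346]},
], jaw=38)

```text
time_s: 29.6
ee_pos: [0.5359, -0.0481, 0.0962]
ee_rot: [-3.095, -0.537, 0.0]
ft_force: [-0.5, 0.3, -0.1]
width: 0.0326
```

Run:
```python
from p import *
im,d=snap('scene','s2'); cv2.imwrite('pics/s20.png',cv2.resize(im[140:260,220:340],None,fx=6,fy=5,interpolation=cv2.INTER_CUBIC))
plan([(0.536,-0.048,0.04,289.8),(0.536,-0.048,0.024,289.8)])
```

```text
t 29.65 pos [ 0.5355 -0.0474  0.0963] psi -70.3 q [ 0.2   0.28 -0.11 -0.   -1.18  1.71] tilt [-0.  0. -1.] F [-0.1 -1.  -0.4] w 0.0324
[0.0002, 0.0007, 0.0563] [-0.0, 0.0, -0.001] | 0.536 -0.048 0.04 289.8
[0.0002, 0.0007, 0.0723] [-0.0, 0.0, -0.001] | 0.536 -0.048 0.024 289.8
```

View pics/s20.png

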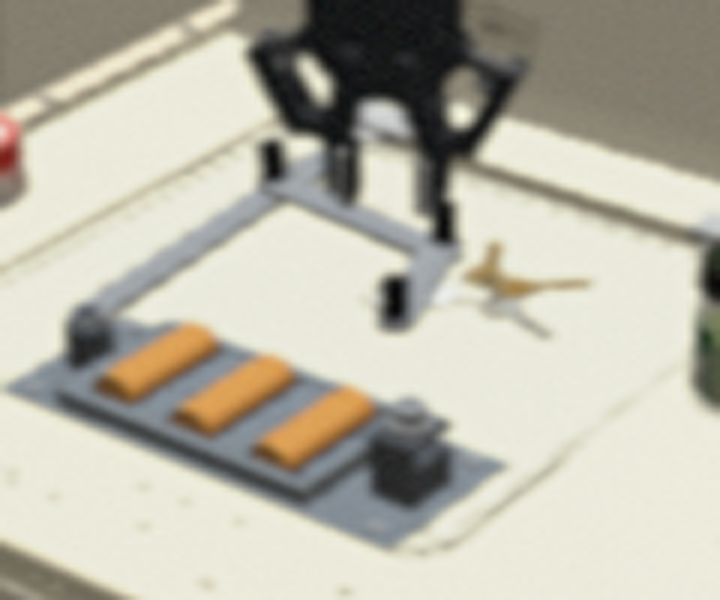

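move_arm([
  {"travel":[0,0.001,0.02],"delta_rot":[0,0,0]},
  {"travel":[0,0.001,0.042],"delta_rot":[0,0,0]},
  {"travel":[0,0.001,0.042],"delta_rot":[0,0,0]},
])

```text
time_s: 30.02
ee_pos: [0.5344, -0.0477, 0.0533]
ee_rot: [-3.094, -0.542, 0.005]
ft_force: [-0.8, 0.2, 0.8]
width: 0.0326
```

Run:
```python
from p import *
im,d=snap('scene','s2'); cv2.imwrite('pics/s21.png',cv2.resize(im[140:220,240:340],None,fx=8,fy=7.5,interpolation=cv2.INTER_CUBIC))
plan([(0.536,-0.048,0.024,289.8)])
```

```text
t 30.07 pos [ 0.5356 -0.0479  0.0546] psi -70.1 q [ 0.2   0.32 -0.18  0.   -1.08  1.72] tilt [-0.001 -0.    -1.   ] F [-0.7  0.9  0.1] w 0.0323
[0.0004, 0.0002, 0.0306] [0.0, 0.001, 0.002] | 0.536 -0.048 0.024 289.8
```

View pics/s21.png

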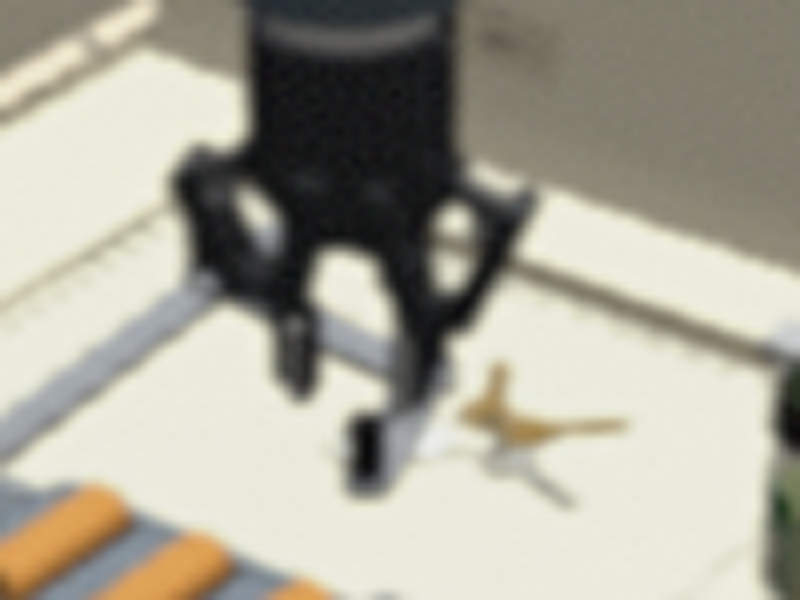

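move_arm([
  {"travel":[0,0,0.008],"delta_rot":[0,0,0]},
  {"travel":[0,0,0.02],"delta_rot":[0,0,0]},
  {"travel":[0,0,0.03],"delta_rot":[0,0,0]},
  {"travel":[0,0,0.03],"delta_rot":[0,0,0]},
])

```text
time_s: 30.58
ee_pos: [0.5353, -0.0488, 0.0232]
ee_rot: [-3.095, -0.541, 0.004]
ft_force: [0.0, 0.0, 0.7]
width: 0.0326
```

Run:
```python
from p import *
im,d=snap('scene','s2'); cv2.imwrite('pics/s22.png',cv2.resize(im[140:220,240:340],None,fx=8,fy=7.5,interpolation=cv2.INTER_CUBIC))
H=np.array([.6145,-.0195]); tg=[]
for th in np.linspace(199.8,80,13)[1:]:
    a=np.radians(th); tg.append((H[0]+.085*np.cos(a),H[1]+.085*np.sin(a),.024,th+90))
plan(tg)
```

```text
t 30.62 pos [ 0.5359 -0.0488  0.0239] psi -70.2 q [ 0.2   0.35 -0.22  0.   -1.01  1.72] tilt [-0.001 -0.    -1.   ] F [-0.2  0.3  0.3] w 0.0326
[0.0002, -0.0157, -0.0001] [0.0, 0.001, 0.175] | 0.5307445406871325 -0.0339921715174291 0.024 279.81666666666666
[0.004, -0.03, -0.0001] [0.0, 0.001, 0.349] | 0.5295003596175337 -0.01925274537132923 0.024 269.83333333333337
[0.0102, -0.0434, -0.0001] [0.0, 0.001, 0.523] | 0.530830269653324 -0.0045208069738547265 0.024 259.85
[0.0187, -0.0555, -0.0001] [0.0, 0.001, 0.698] | 0.5346939963935918 0.009757508239321495 0.024 249.86666666666667
[0.0292, -0.066, -0.0001] [0.0, 0.001, 0.872] | 0.5409745324652352 0.023149802154221504 0.024 239.88333333333333
[0.0413, -0.0745, -0.0002] [0.001, 0.001, 1.046] | 0.5494816809219334 0.03525050852971787 0.024 229.9
[0.0547, -0.0807, -0.0002] [0.001, 0.001, 1.22] | 0.5599578150834312 0.0456931749842483 0.024 219.91666666666669
[0.069, -0.0846, -0.0002] [0.001, 0.001, 1.394] | 0.5720856803867375 0.054161560475895515 0.024 209.93333333333334
[0.0837, -0.0859, -0.0002] [0.001, 0.001, 1.569] | 0.585498001981463 0.060399212204706815 0.024 199.95
[0.0984, -0.0846, -0.0002] [0.001, 0.001, 1.743] | 0.5997886071171789 0.06421723191462603 0.024 189.96666666666667
[0.1127, -0.0808, -0.0002] [0.001, 0.001, 1.917] | 0.6145247254973879 0.06549999640382216 0.024 179.98333333333335
[0.1261, -0.0746, -0.0002] [0.001, 0.001, 2.091] | 0.6292600951016891 0.06420865900603769 0.024 170.0
```

View pics/s22.png

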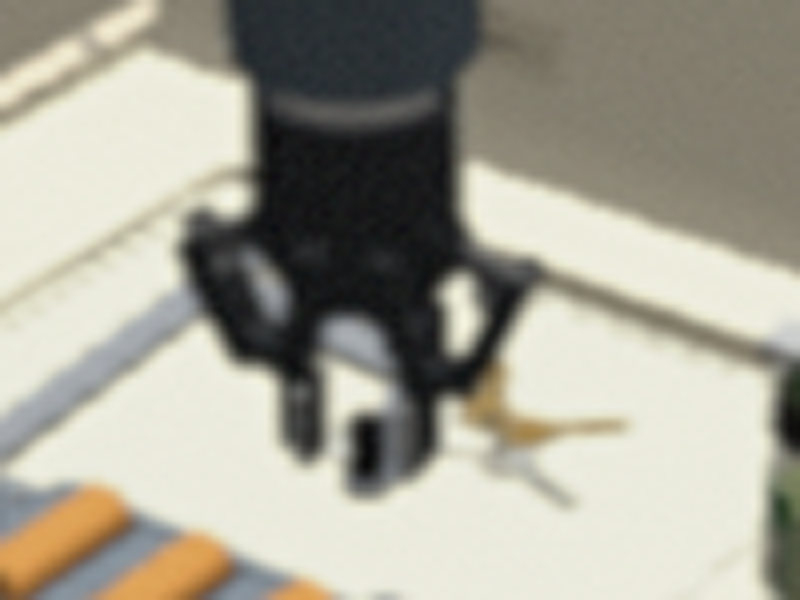

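```bash
cat > arc.py <<'E'
from p import *
def arc(H,r,t0,t1,n,z,off=90):
    tg=[]
    for th in np.linspace(t0,t1,n+1)[1:]:
        a=np.radians(th); tg.append((round(H[0]+r*np.cos(a),4),round(H[1]+r*np.sin(a),4),z,round(th+off,1)))
    plan(tg)
E
python3 -c "
from arc import *
arc((.6145,-.0195),.0875,199.8,80,12,.024)"
```

```text
t 30.62 pos [ 0.5359 -0.0488  0.0239] psi -70.2 q [ 0.2   0.35 -0.22  0.   -1.01  1.72] tilt [-0.001 -0.    -1.   ] F [-0.2  0.3  0.3] w 0.0326
[-0.0023, -0.0161, -0.0001] [0.0, 0.001, 0.175] | 0.5283 -0.0344 0.024 279.8
[0.0017, -0.0309, -0.0001] [0.0, 0.001, 0.35] | 0.527 -0.0192 0.024 269.8
[0.0081, -0.0446, -0.0001] [0.0, 0.001, 0.524] | 0.5284 -0.0041 0.024 259.8
[0.0168, -0.0571, -0.0001] [0.0, 0.001, 0.697] | 0.5323 0.0106 0.024 249.9
[0.0275, -0.0679, -0.0001] [0.0, 0.001, 0.871] | 0.5388 0.0244 0.024 239.9
[0.0401, -0.0766, -0.0002] [0.001, 0.001, 1.046] | 0.5476 0.0369 0.024 229.9
[0.0539, -0.083, -0.0002] [0.001, 0.001, 1.221] | 0.5584 0.0476 0.024 219.9
[0.0685, -0.087, -0.0002] [0.001, 0.001, 1.395] | 0.5708 0.0563 0.024 209.9
[0.0836, -0.0884, -0.0002] [0.001, 0.001, 1.568] | 0.5846 0.0627 0.024 200.0
[0.0989, -0.0871, -0.0002] [0.001, 0.001, 1.742] | 0.5994 0.0667 0.024 190.0
[0.1136, -0.0832, -0.0002] [0.001, 0.001, 1.917] | 0.6145 0.068 0.024 180.0
[0.1274, -0.0768, -0.0003] [0.001, 0.001, 2.091] | 0.6297 0.0667 0.024 170.0
```

move_arm([
  {"travel":[-0.001,-0.008,0],"delta_rot":[0,0,0.087]},
  {"travel":[-0.002,-0.016,0],"delta_rot":[0,0,0.175]},
  {"travel":[0,-0.0235,0],"delta_rot":[0,0,0.262]},
  {"travel":[0.002,-0.031,0],"delta_rot":[0,0,0.35]},
  {"travel":[0.005,-0.038,0],"delta_rot":[0,0,0.437]},
  {"travel":[0.008,-0.0445,0],"delta_rot":[0,0,0.524]},
  {"travel":[0.012,-0.051,0],"delta_rot":[0,0,0.61]},
  {"travel":[0.017,-0.057,0],"delta_rot":[0,0,0.697]},
])

```text
time_s: 31.62
ee_pos: [0.5332, 0.0108, 0.0249]
ee_rot: [3.093, -0.553, 0.001]
ft_force: [0.0, -1.1, 0.6]
width: 0.0327
```

Run:
```python
from arc import *
im,d=snap('scene','s2'); cv2.imwrite('pics/s23.png',cv2.resize(im[140:220,240:340],None,fx=8,fy=7.5,interpolation=cv2.INTER_CUBIC))
arc((.6145,-.0195),.0875,159.9,80,10,.024)
```

```text
t 31.68 pos [0.5336 0.0115 0.0248] psi -110.4 q [ 0.32  0.34 -0.23  0.   -1.    0.9 ] tilt [ 0.001  0.    -1.   ] F [-0.5  1.5  0.2] w 0.0323
[-0.0001, -0.0108, 0.0008] [-0.001, -0.001, 0.134] | 0.5373 0.0217 0.024 241.9
[0.0024, -0.0227, 0.0009] [-0.001, -0.001, 0.274] | 0.5438 0.032 0.024 233.9
[0.0064, -0.0343, 0.0009] [-0.001, -0.001, 0.413] | 0.5516 0.0414 0.024 225.9
[0.0121, -0.045, 0.0009] [-0.001, -0.001, 0.553] | 0.5607 0.0495 0.024 217.9
[0.0192, -0.0549, 0.0009] [-0.001, -0.001, 0.691] | 0.5708 0.0563 0.024 210.0
[0.0276, -0.0638, 0.0009] [-0.001, -0.001, 0.83] | 0.5818 0.0617 0.024 202.0
[0.0372, -0.0714, 0.0009] [-0.001, -0.001, 0.97] | 0.5934 0.0654 0.024 194.0
[0.0477, -0.0775, 0.0009] [-0.001, -0.001, 1.11] | 0.6054 0.0675 0.024 186.0
[0.059, -0.0821, 0.0009] [-0.001, -0.001, 1.249] | 0.6176 0.0679 0.024 178.0
[0.0708, -0.0852, 0.0009] [-0.001, -0.0, 1.389] | 0.6297 0.0667 0.024 170.0
```

View pics/s23.png

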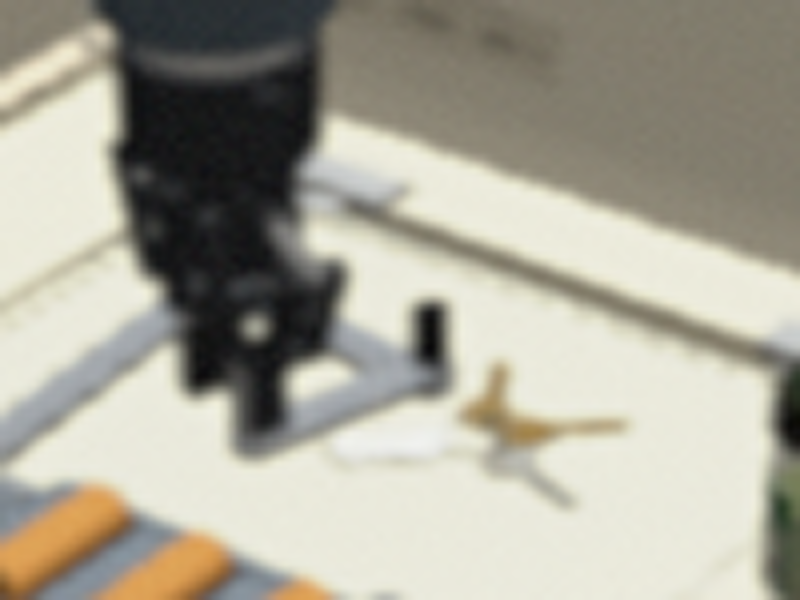

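Tip swings well (knob at about (270,195) between the fingers). Continue.

move_arm([
  {"travel":[0,-0.011,0],"delta_rot":[0,0,0.134]},
  {"travel":[0.002,-0.023,0],"delta_rot":[0,0,0.274]},
  {"travel":[0.006,-0.034,0],"delta_rot":[0,0,0.413]},
  {"travel":[0.012,-0.045,0],"delta_rot":[0,0,0.553]},
  {"travel":[0.019,-0.055,0],"delta_rot":[0,0,0.691]},
  {"travel":[0.0275,-0.064,0],"delta_rot":[0,0,0.83]},
  {"travel":[0.037,-0.0715,0],"delta_rot":[0,0,0.97]},
  {"travel":[0.0475,-0.0775,0],"delta_rot":[0,0,1.11]},
  {"travel":[0.059,-0.082,0],"delta_rot":[0,0,1.249]},
  {"travel":[0.059,-0.082,0],"delta_rot":[0,0,1.249]},
])

```text
time_s: 32.92
ee_pos: [0.617, 0.0673, 0.0243]
ee_rot: [-2.191, 2.251, -0.0]
ft_force: [-1.0, 0.3, -0.4]
width: 0.0326
```

Run:
```python
from arc import *
im,d=snap('scene','s2'); cv2.imwrite('pics/s24.png',cv2.resize(im[140:220,240:340],None,fx=8,fy=7.5,interpolation=cv2.INTER_CUBIC))
arc((.6145,-.0195),.0875,88,79,3,.024)
```

```text
t 32.98 pos [0.6165 0.0673 0.0243] psi 178.5 q [ 0.36  0.49  0.01 -0.   -1.09 -0.39] tilt [ 0.  0. -1.] F [ 0.6  0.1 -0.6] w 0.0325
[-0.0005, -0.0056, 0.0003] [-0.0, 0.0, 0.062] | 0.6221 0.0677 0.024 175.0
[-0.0, -0.0102, 0.0003] [-0.0, 0.0, 0.114] | 0.6267 0.0671 0.024 172.0
[0.0006, -0.0147, 0.0003] [-0.0, 0.0, 0.166] | 0.6312 0.0664 0.024 169.0
```

View pics/s24.png

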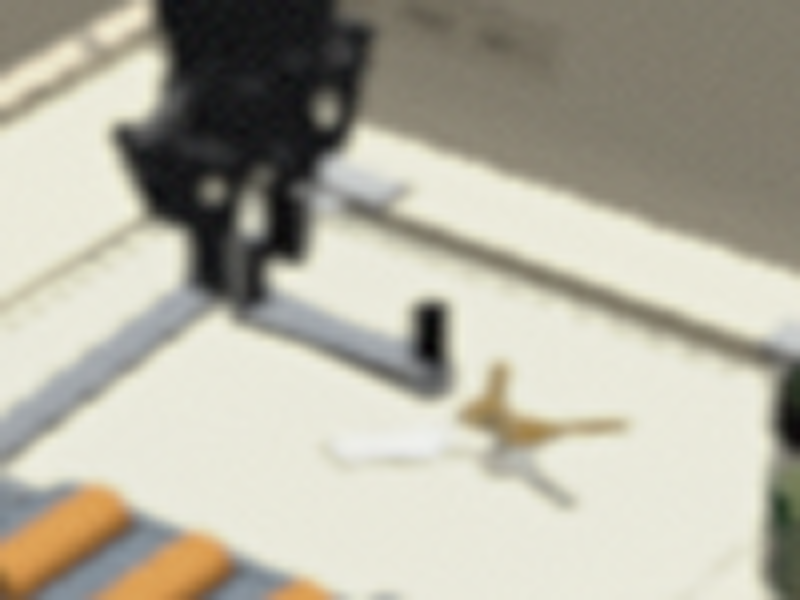

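move_arm([
  {"travel":[-0.0005,-0.0055,0],"delta_rot":[0,0,0.06]},
  {"travel":[0,-0.01,0],"delta_rot":[0,0,0.11]},
  {"travel":[0.0005,-0.0145,0],"delta_rot":[0,0,0.165]},
  {"travel":[0.0005,-0.0145,0],"delta_rot":[0,0,0.165]},
])

```text
time_s: 33.48
ee_pos: [0.6307, 0.0664, 0.0245]
ee_rot: [-1.999, 2.423, -0.0]
ft_force: [-0.2, 0.1, -0.4]
width: 0.0322
```

move_arm([
  {"travel":[0,-0.0015,0],"delta_rot":[0,0,0]},
  {"travel":[0,-0.003,0],"delta_rot":[0,0,0]},
  {"travel":[0,-0.003,0],"delta_rot":[0,0,0]},
])

```text
time_s: 33.85
ee_pos: [0.6339, 0.066, 0.0244]
ee_rot: [1.997, -2.425, 0.0]
ft_force: [-1.0, -0.2, -0.0]
width: 0.0327
```

Run:
```python
from arc import *
im,d=snap('scene','s2'); cv2.imwrite('pics/s25.png',cv2.resize(im[140:220,240:340],None,fx=8,fy=7.5,interpolation=cv2.INTER_CUBIC))
plan([])
```

```text
t 33.9 pos [0.6339 0.066  0.0244] psi 168.9 q [ 0.35  0.52  0.06  0.   -1.11 -0.54] tilt [ 0. -0. -1.] F [-0.5  0.3  0.6] w 0.0328
```

View pics/s25.png

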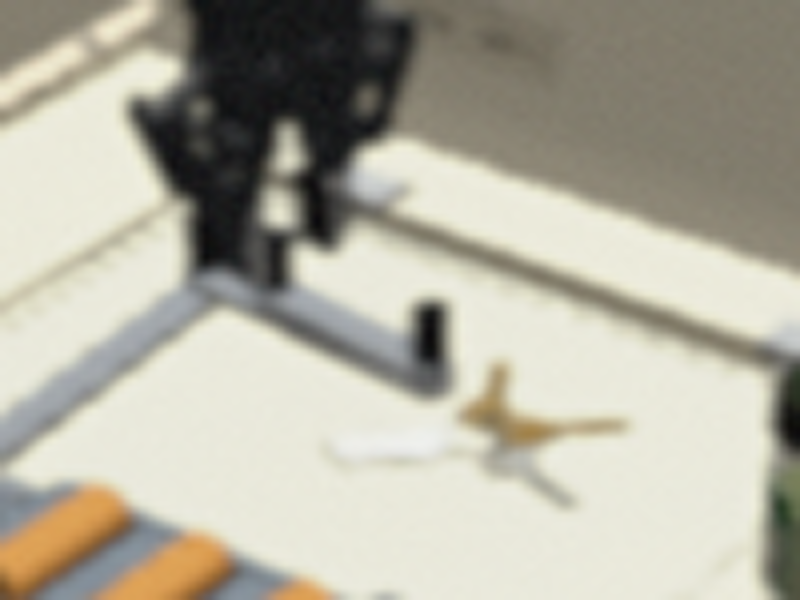

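move_arm([
  {"travel":[0,-0.0015,0],"delta_rot":[0,0,0]},
  {"travel":[0,-0.003,0],"delta_rot":[0,0,0]},
  {"travel":[0,-0.003,0],"delta_rot":[0,0,0]},
  {"travel":[0,0.001,0],"delta_rot":[0,0,0]},
  {"travel":[0,0.001,-0.03],"delta_rot":[0,0,0]},
  {"travel":[0,0.001,-0.075],"delta_rot":[0,0,0]},
  {"travel":[-0.06,0.06,-0.075],"delta_rot":[0,0,0]},
  {"travel":[-0.1,0.12,-0.075],"delta_rot":[0,0,0]},
  {"travel":[-0.12,0.18,-0.075],"delta_rot":[0,0,0]},
  {"travel":[-0.12,0.24,-0.075],"delta_rot":[0,0,0]},
  {"travel":[-0.12,0.24,-0.075],"delta_rot":[0,0,0]},
])

```text
time_s: 35.28
ee_pos: [0.4193, 0.231, 0.0998]
ee_rot: [-1.998, 2.422, 0.001]
ft_force: [0.5, 0.3, 0.7]
width: 0.0327
```

Run:
```python
from arc import *
im,d=snap('top','t2'); cv2.imwrite('pics/t26.png',cv2.resize(im[150:260,200:320],None,fx=6.6,fy=5.4,interpolation=cv2.INTER_CUBIC))
im,d=snap('scene','s2'); cv2.imwrite('pics/s26.png',cv2.resize(im[140:240,220:340],None,fx=6.6,fy=6,interpolation=cv2.INTER_CUBIC))
plan([])
```

```text
t 35.38 pos [0.4198 0.2311 0.1001] psi 169.1 q [ 0.83  0.17 -0.25 -0.   -1.15 -1.02] tilt [ 0.001  0.002 -1.   ] F [0.4 0.7 0.2] w 0.0324
```

View pics/t26.png

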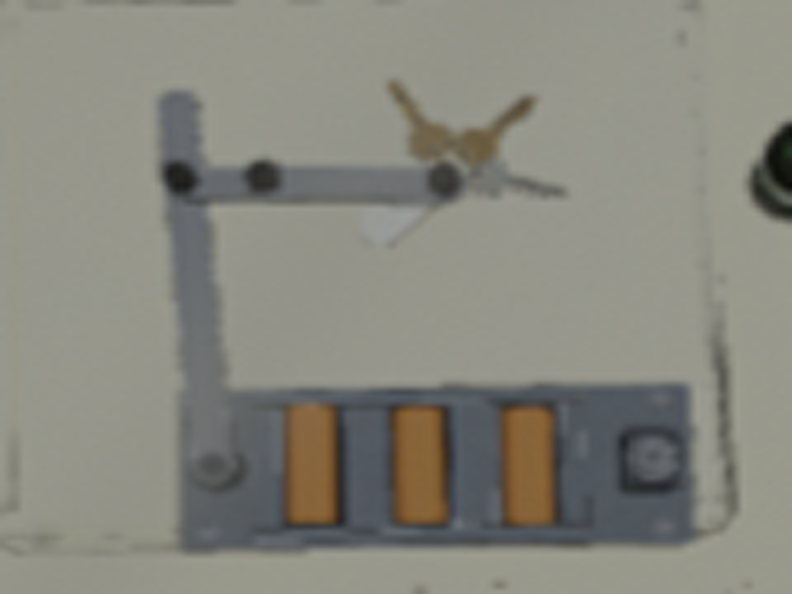

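View pics/s26.png

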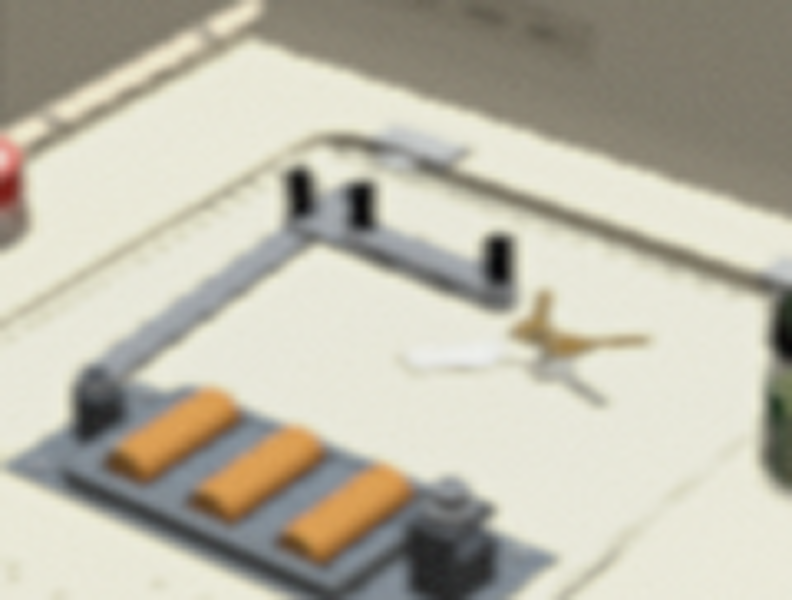

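```bash
cat > kn.py <<'E'
from m import *
def top_knobs(im,box,thr=75):
    s=np.zeros(im.shape[:2],bool); s[box[0]:box[1],box[2]:box[3]]=1; out=[]
    for st,c,mm in blobs((im.max(2)<thr)&s,6):
        w=np.clip(110-im.max(2).astype(float),0,None); y,x=int(round(c[1])),int(round(c[0])); W=w[y-4:y+5,x-4:x+5]; Y,X=np.mgrid[y-4:y+5,x-4:x+5]
        cc=[(W*X).sum()/W.sum(),(W*Y).sum()/W.sum()]
        out.append(cc); print(st[4],np.round(cc,2),ray('top',[cc],.0615)[0].round(4),ray('top',[cc],.069)[0].round(4))
    return out
E
python3 -c "
from kn import *
top_knobs(np.load('t2.npz')['im'],(170,222,215,300))"
```

```text
25 [227.08 182.91] [0.627  0.1037 0.0615] [0.6255 0.1029 0.069 ]
23 [239.21 182.74] [0.6267 0.066  0.0615] [0.6252 0.0654 0.069 ]
20 [266.84 183.17] [ 0.6233 -0.0199  0.0615] [ 0.6218 -0.0199  0.069 ]
```

Run:
```python
from arc import *
plan([(.6218,-.0199,.1,177.6)])
```

```text
t 35.38 pos [0.4198 0.2311 0.1001] psi 169.1 q [ 0.83  0.17 -0.25 -0.   -1.15 -1.02] tilt [ 0.001  0.002 -1.   ] F [0.4 0.7 0.2] w 0.0324
[0.2081, -0.2459, -0.0001] [-0.001, 0.002, -0.149] | 0.6218 -0.0199 0.1 177.6
```

move_arm([
  {"travel":[0.208,-0.246,0],"delta_rot":[0,0,-0.149]},
  {"travel":[0.208,-0.246,0],"delta_rot":[0,0,-0.149]},
  {"travel":[0.208,-0.246,0],"delta_rot":[0,0,-0.149]},
  {"travel":[0.208,-0.246,0],"delta_rot":[0,0,-0.149]},
  {"travel":[0.208,-0.246,0],"delta_rot":[0,0,-0.149]},
  {"travel":[0.208,-0.246,0],"delta_rot":[0,0,-0.149]},
  {"travel":[0.208,-0.246,0],"delta_rot":[0,0,-0.149]},
  {"travel":[0.208,-0.246,0.03],"delta_rot":[0,0,-0.149]},
  {"travel":[0.208,-0.246,0.042],"delta_rot":[0,0,-0.149]},
  {"travel":[0.208,-0.246,0.042],"delta_rot":[0,0,-0.149]},
])

```text
time_s: 36.62
ee_pos: [0.622, -0.0208, 0.057]
ee_rot: [2.171, -2.268, -0.001]
ft_force: [-0.5, -0.2, 1.0]
width: 0.0325
```

Run:
```python
from arc import *
im,d=snap('scene','s2'); cv2.imwrite('pics/s27.png',cv2.resize(im[140:220,240:340],None,fx=8,fy=7.5,interpolation=cv2.INTER_CUBIC))
plan([(.6218,-.0199,.024,177.6)])
```

```text
t 36.67 pos [ 0.6228 -0.021   0.058 ] psi 177.5 q [ 0.22  0.47  0.07  0.   -1.17 -0.26] tilt [ 0. -0. -1.] F [-0.1 -0.6  0.2] w 0.0328
[-0.001, 0.0011, 0.034] [-0.0, -0.0, -0.002] | 0.6218 -0.0199 0.024 177.6
```

View pics/s27.png

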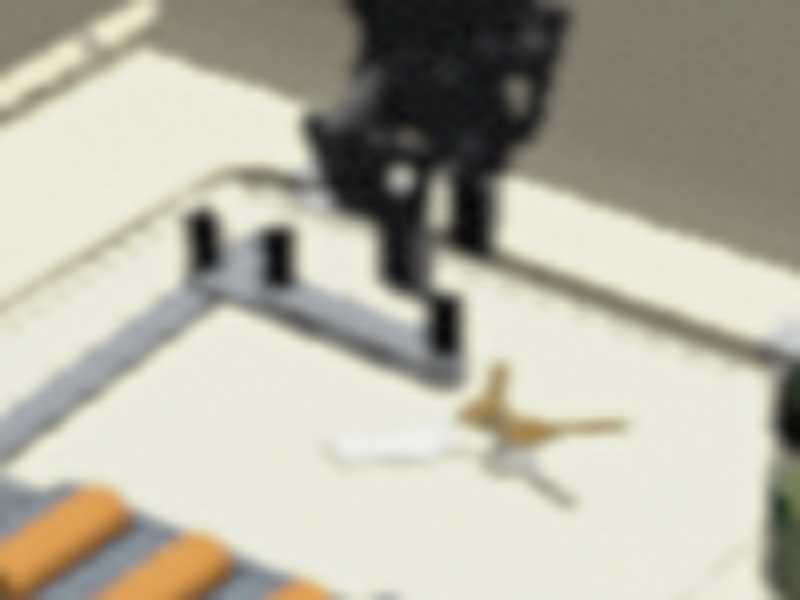

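move_arm([
  {"travel":[-0.001,0.001,0.012],"delta_rot":[0,0,0]},
  {"travel":[-0.001,0.001,0.024],"delta_rot":[0,0,0]},
  {"travel":[-0.001,0.001,0.033],"delta_rot":[0,0,0]},
  {"travel":[-0.001,0.001,0.033],"delta_rot":[0,0,0]},
])

```text
time_s: 37.17
ee_pos: [0.6211, -0.0206, 0.0232]
ee_rot: [2.17, -2.27, -0.002]
ft_force: [0.2, 0.6, 0.0]
width: 0.0324
```

Run:
```python
from arc import *
im,d=snap('scene','s2'); cv2.imwrite('pics/s28.png',cv2.resize(im[140:220,240:340],None,fx=8,fy=7.5,interpolation=cv2.INTER_CUBIC))
arc((.627,.1037),.126,267.6,183.6,12,.024,-90)
```

```text
t 37.23 pos [ 0.6216 -0.0207  0.024 ] psi 177.4 q [ 0.22  0.49  0.02  0.   -1.1  -0.26] tilt [-0.001 -0.    -1.   ] F [ 0.3 -0.2 -0.1] w 0.0324
[0.0006, 0.0152, -0.0] [0.001, -0.0, 0.119] | 0.6064 -0.0206 0.024 170.6
[-0.0021, 0.0304, -0.0] [0.001, -0.0, 0.241] | 0.5914 -0.0172 0.024 163.6
[-0.0067, 0.045, -0.0] [0.001, -0.001, 0.363] | 0.577 -0.0119 0.024 156.6
[-0.013, 0.0591, -0.0] [0.001, -0.001, 0.486] | 0.5632 -0.005 0.024 149.6
[-0.021, 0.0722, 0.0] [0.001, -0.001, 0.608] | 0.5505 0.0036 0.024 142.6
[-0.0306, 0.0843, 0.0] [0.001, -0.001, 0.73] | 0.5388 0.0137 0.024 135.6
[-0.0415, 0.0951, 0.0] [0.001, -0.001, 0.852] | 0.5285 0.0251 0.024 128.6
[-0.0537, 0.1045, 0.0] [0.001, -0.001, 0.974] | 0.5197 0.0377 0.024 121.6
[-0.0669, 0.1124, 0.0] [0.001, -0.001, 1.096] | 0.5124 0.0512 0.024 114.6
[-0.081, 0.1185, 0.0] [0.0, -0.001, 1.219] | 0.5069 0.0656 0.024 107.6
[-0.0957, 0.1229, 0.0] [0.0, -0.001, 1.341] | 0.5032 0.0805 0.024 100.6
[-0.1109, 0.1256, 0.0] [0.0, -0.001, 1.463] | 0.5012 0.0958 0.024 93.6
```

View pics/s28.png

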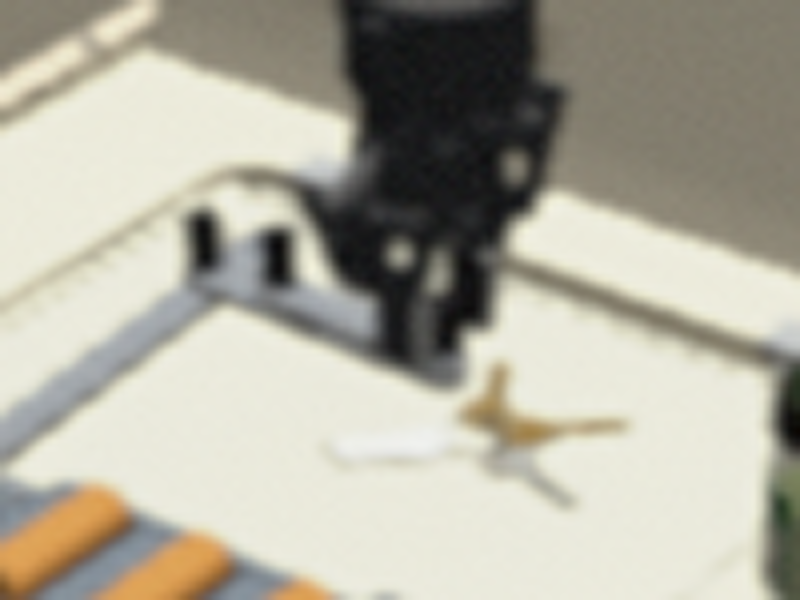

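move_arm([
  {"travel":[0.0005,0.015,0],"delta_rot":[0,0,0.119]},
  {"travel":[-0.002,0.0305,0],"delta_rot":[0,0,0.241]},
  {"travel":[-0.0065,0.045,0],"delta_rot":[0,0,0.363]},
  {"travel":[-0.013,0.059,0],"delta_rot":[0,0,0.486]},
  {"travel":[-0.021,0.072,0],"delta_rot":[0,0,0.608]},
  {"travel":[-0.0305,0.0845,0],"delta_rot":[0,0,0.73]},
  {"travel":[-0.0415,0.095,0],"delta_rot":[0,0,0.852]},
  {"travel":[-0.0535,0.1045,0],"delta_rot":[0,0,0.974]},
  {"travel":[-0.067,0.1125,0],"delta_rot":[0,0,1.096]},
  {"travel":[-0.081,0.1185,0],"delta_rot":[0,0,1.219]},
  {"travel":[-0.0955,0.123,0],"delta_rot":[0,0,1.341]},
  {"travel":[-0.0955,0.123,0],"delta_rot":[0,0,1.341]},
])

```text
time_s: 38.72
ee_pos: [0.5037, 0.0812, 0.025]
ee_rot: [-0.293, 3.127, 0.001]
ft_force: [-0.7, 1.2, 0.1]
width: 0.0322
```

Run:
```python
from arc import *
im,d=snap('scene','s2'); cv2.imwrite('pics/s29.png',cv2.resize(im[140:240,220:340],None,fx=6.6,fy=6,interpolation=cv2.INTER_CUBIC))
arc((.627,.1037),.126,190.6,176.6,4,.024,-90)
```

```text
t 38.77 pos [0.5036 0.0807 0.0249] psi 100.8 q [ 0.47  0.3  -0.29  0.   -0.98 -1.85] tilt [ 0.001  0.    -1.   ] F [ 0.5  0.2 -0. ] w 0.0322
[0.0002, 0.0076, 0.0009] [0.0, 0.001, 0.064] | 0.502 0.0881 0.024 97.1
[-0.0004, 0.0153, 0.0009] [0.0, 0.001, 0.125] | 0.5012 0.0958 0.024 93.6
[-0.0017, 0.0229, 0.0009] [0.0, 0.001, 0.186] | 0.501 0.1035 0.024 90.1
[-0.0033, 0.0304, 0.0009] [0.0, 0.001, 0.247] | 0.5012 0.1112 0.024 86.6
```

View pics/s29.png

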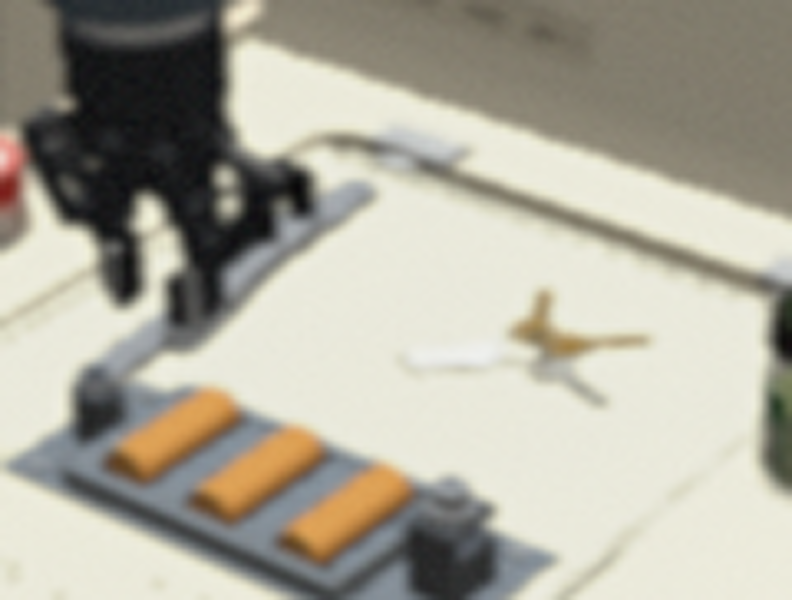

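move_arm([
  {"travel":[0,0.0075,0],"delta_rot":[0,0,0.064]},
  {"travel":[-0.0005,0.015,0],"delta_rot":[0,0,0.125]},
  {"travel":[-0.0015,0.023,0],"delta_rot":[0,0,0.186]},
  {"travel":[-0.0025,0.0265,0],"delta_rot":[0,0,0.21]},
  {"travel":[-0.0025,0.0265,0],"delta_rot":[0,0,0.21]},
])

```text
time_s: 39.4
ee_pos: [0.5015, 0.1052, 0.0247]
ee_rot: [0.036, 3.141, -0.004]
ft_force: [1.7, -4.8, 0.5]
width: 0.0325
```

Run:
```python
from arc import *
im,d=snap('scene','s2'); cv2.imwrite('pics/s30.png',cv2.resize(im[140:240,220:340],None,fx=6.6,fy=6,interpolation=cv2.INTER_CUBIC))
plan([])
```

```text
t 39.45 pos [0.5015 0.1053 0.0247] psi 88.7 q [ 0.51  0.3  -0.29  0.   -0.98 -2.11] tilt [ 0.001 -0.002 -1.   ] F [ 1.7 -4.7  0.7] w 0.0328
```

View pics/s30.png

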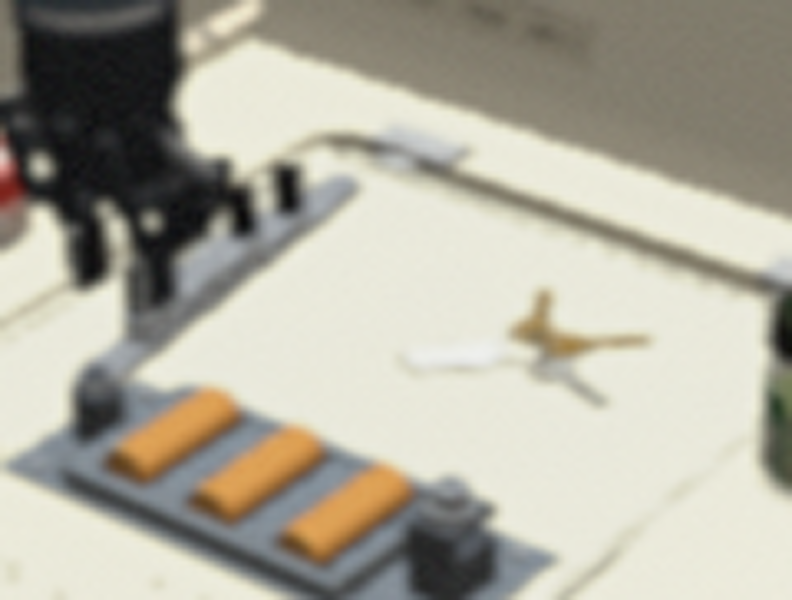

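move_arm([
  {"travel":[0,-0.004,0],"delta_rot":[0,0,0]},
  {"travel":[0,-0.004,-0.03],"delta_rot":[0,0,0]},
  {"travel":[0,-0.004,-0.075],"delta_rot":[0,0,0]},
  {"travel":[0,0.06,-0.085],"delta_rot":[0,0,-0.3]},
  {"travel":[0,0.12,-0.085],"delta_rot":[0,0,-0.6]},
  {"travel":[0,0.16,-0.085],"delta_rot":[0,0,-0.8]},
  {"travel":[0,0.16,-0.085],"delta_rot":[0,0,-0.8]},
])

```text
time_s: 40.33
ee_pos: [0.5046, 0.2694, 0.1088]
ee_rot: [1.129, -2.931, -0.001]
ft_force: [-0.2, -0.4, -0.7]
width: 0.0323
```

Run:
```python
from arc import *
from kn import *
im,d=snap('top','t2'); cv2.imwrite('pics/t31.png',cv2.resize(im[150:260,200:320],None,fx=6.6,fy=5.4,interpolation=cv2.INTER_CUBIC))
top_knobs(im,(170,222,215,300)); plan([])
```

```text
24 [224.38 182.82] [0.6275 0.1121 0.0615] [0.6259 0.1112 0.069 ]
21 [225.81 194.95] [0.5892 0.1081 0.0615] [0.5879 0.1072 0.069 ]
t 40.38 pos [0.5046 0.2682 0.1089] psi 132.5 q [ 0.76  0.34  0.   -0.   -1.24 -1.59] tilt [-0.001  0.    -1.   ] F [ 0.4 -0.2  0.6] w 0.0324
```

View pics/t31.png

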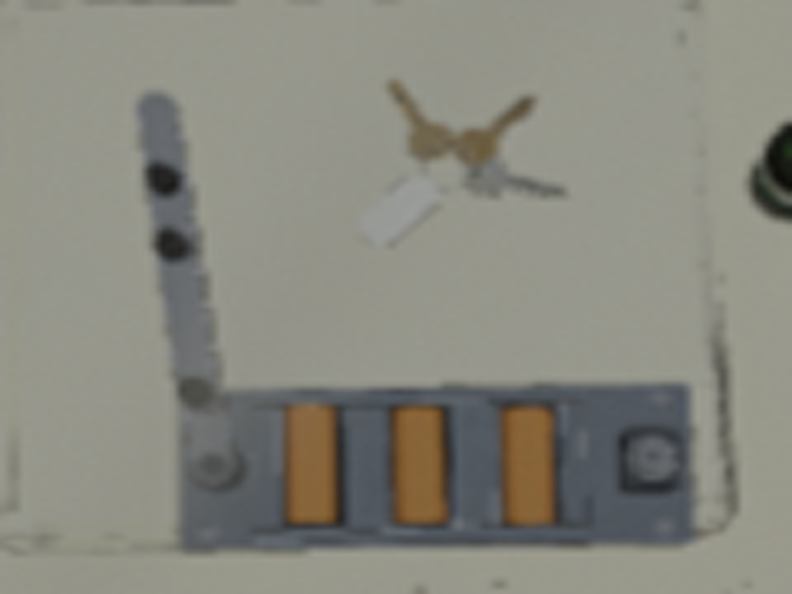

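Run:
```python
from arc import *
plan([(.627,.112,.1,276.6)])
```

```text
t 40.38 pos [0.5046 0.2682 0.1089] psi 132.5 q [ 0.76  0.34  0.   -0.   -1.24 -1.59] tilt [-0.001  0.    -1.   ] F [ 0.4 -0.2  0.6] w 0.0324
[0.0153, -0.1978, 0.0088] [0.001, 0.001, -2.515] | 0.627 0.112 0.1 276.6
```

move_arm([
  {"travel":[0.015,-0.198,0],"delta_rot":[0,0,-1.0]},
  {"travel":[0.015,-0.198,0],"delta_rot":[0,0,-1.0]},
  {"travel":[0.015,-0.198,0],"delta_rot":[0,0,-1.0]},
  {"travel":[0.015,-0.198,0],"delta_rot":[0,0,-1.0]},
  {"travel":[0.015,-0.198,0],"delta_rot":[0,0,-1.0]},
  {"travel":[0.015,-0.198,0],"delta_rot":[0,0,-1.25]},
  {"travel":[0.015,-0.198,0],"delta_rot":[0,0,-1.25]},
])

```text
time_s: 41.25
ee_pos: [0.6249, 0.1079, 0.1093]
ee_rot: [-2.624, 1.727, 0.001]
ft_force: [-1.1, -0.6, 0.6]
width: 0.0324
```

Run:
```python
from arc import *
plan([(.627,.112,.1,276.6)])
```

```text
t 41.25 pos [0.6249 0.1079 0.1093] psi -156.7 q [ 0.42  0.46  0.18 -0.   -1.3  -0.01] tilt [-0.  0. -1.] F [-1.1 -0.6  0.6] w 0.0324
[-0.0029, -0.0036, 0.0093] [-0.0, 0.0, -1.279] | 0.627 0.112 0.1 276.6
```

move_arm([
  {"travel":[0,0,0.01],"delta_rot":[0,0,-1.265]},
  {"travel":[0,0,0.01],"delta_rot":[0,0,-1.265]},
  {"travel":[0,0,0.01],"delta_rot":[0,0,-1.265]},
  {"travel":[0,0,0.01],"delta_rot":[0,0,-1.265]},
  {"travel":[0,0,0.01],"delta_rot":[0,0,-1.265]},
  {"travel":[0,0,0.01],"delta_rot":[0,0,-1.265]},
  {"travel":[0,0,0.01],"delta_rot":[0,0,-1.265]},
  {"travel":[0,0,0.01],"delta_rot":[0,0,-1.265]},
  {"travel":[0,0,0.01],"delta_rot":[0,0,-1.265]},
])

```text
time_s: 42.38
ee_pos: [0.6249, 0.1084, 0.0994]
ee_rot: [-3.138, -0.148, 0.0]
ft_force: [0.4, 1.7, -0.4]
width: 0.0326
```

Run:
```python
from arc import *
im,d=snap('scene','s2'); cv2.imwrite('pics/s32.png',cv2.resize(im[120:220,220:340],None,fx=6.6,fy=6,interpolation=cv2.INTER_CUBIC))
plan([(.627,.112,.055,276.6),(.627,.112,.018,276.6)])
```

```text
t 42.42 pos [0.6249 0.1085 0.0994] psi -84.6 q [ 0.42  0.46  0.17 -0.   -1.28  1.25] tilt [-0.  0. -1.] F [ 0.2 -0.  -0.5] w 0.0326
[0.0025, -0.0033, 0.0444] [-0.0, 0.0, -0.02] | 0.627 0.112 0.055 276.6
[0.0025, -0.0033, 0.0814] [-0.0, 0.0, -0.02] | 0.627 0.112 0.018 276.6
```

View pics/s32.png

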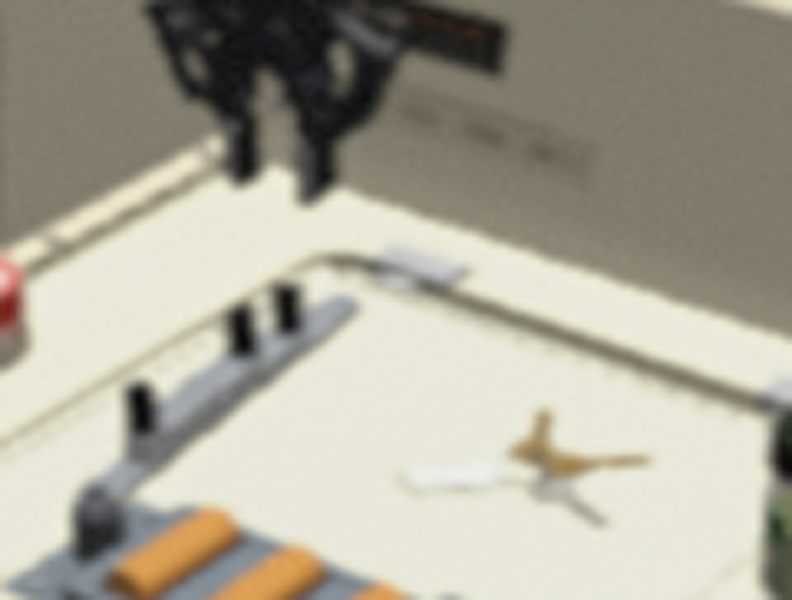

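move_arm([
  {"travel":[0.002,-0.003,0.02],"delta_rot":[0,0,-0.02]},
  {"travel":[0.002,-0.003,0.05],"delta_rot":[0,0,-0.02]},
  {"travel":[0.002,-0.003,0.065],"delta_rot":[0,0,-0.02]},
  {"travel":[0.002,-0.003,0.08],"delta_rot":[0,0,-0.02]},
  {"travel":[0.002,-0.003,0.08],"delta_rot":[0,0,-0.02]},
])

```text
time_s: 43.05
ee_pos: [0.6261, 0.1116, 0.0185]
ee_rot: [3.136, 0.185, -0.003]
ft_force: [-0.4, 0.7, 0.4]
width: 0.0323
```

Run:
```python
from arc import *
im,d=snap('scene','s2'); cv2.imwrite('pics/s33.png',cv2.resize(im[120:220,220:340],None,fx=6.6,fy=6,interpolation=cv2.INTER_CUBIC))
arc((.463,.093),.166,6.6,-89.4,16,.018,270)
```

```text
t 43.1 pos [0.6268 0.1118 0.0195] psi -83.2 q [ 0.42  0.52  0.05  0.   -1.1   1.27] tilt [ 0. -0. -1.] F [ 0.5  0.5 -0.2] w 0.0327
[0.0002, 0.0172, 0.0015] [0.0, 0.0, 0.108] | 0.629 0.0947 0.018 270.6
[-0.0025, 0.0343, 0.0015] [0.0, -0.0, 0.212] | 0.6283 0.0774 0.018 264.6
[-0.0071, 0.0511, 0.0015] [0.0, -0.0, 0.317] | 0.6257 0.0602 0.018 258.6
[-0.0134, 0.0673, 0.0015] [0.0, -0.0, 0.422] | 0.6214 0.0434 0.018 252.6
[-0.0214, 0.0828, 0.0015] [0.0, -0.0, 0.526] | 0.6153 0.0271 0.018 246.6
[-0.0309, 0.0974, 0.0015] [0.0, -0.0, 0.631] | 0.6076 0.0115 0.018 240.6
[-0.0418, 0.1109, 0.0015] [0.0, -0.0, 0.736] | 0.5983 -0.0032 0.018 234.6
[-0.0541, 0.1231, 0.0016] [0.0, -0.0, 0.841] | 0.5875 -0.0168 0.018 228.6
[-0.0676, 0.134, 0.0016] [0.0, -0.0, 0.945] | 0.5754 -0.0292 0.018 222.6
[-0.0822, 0.1434, 0.0016] [0.0, -0.0, 1.05] | 0.562 -0.0403 0.018 216.6
[-0.0978, 0.1512, 0.0016] [0.0, -0.0, 1.155] | 0.5475 -0.0499 0.018 210.6
[-0.114, 0.1574, 0.0016] [0.0, -0.0, 1.259] | 0.5321 -0.0579 0.018 204.6
[-0.1308, 0.1618, 0.0016] [0.0, -0.0, 1.364] | 0.5159 -0.0643 0.018 198.6
[-0.148, 0.1645, 0.0016] [0.0, -0.0, 1.469] | 0.4992 -0.069 0.018 192.6
[-0.1653, 0.1654, 0.0016] [0.0, -0.0, 1.574] | 0.4821 -0.0719 0.018 186.6
[-0.1827, 0.1644, 0.0016] [0.0, -0.0, 1.678] | 0.4647 -0.073 0.018 180.6
```

View pics/s33.png

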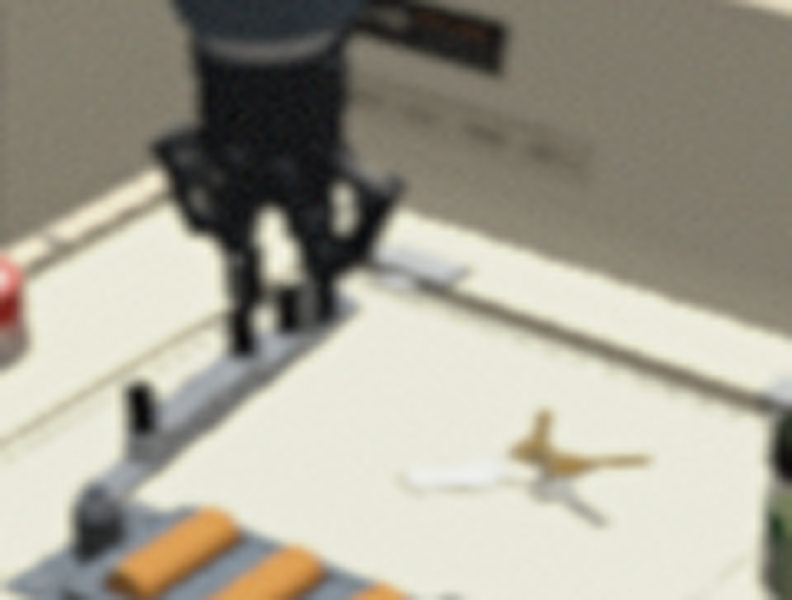

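move_arm([
  {"travel":[0.001,0.0085,0.001],"delta_rot":[0,0,0.054]},
  {"travel":[0,0.017,0.001],"delta_rot":[0,0,0.108]},
  {"travel":[-0.0025,0.0345,0.001],"delta_rot":[0,0,0.212]},
  {"travel":[-0.007,0.051,0.001],"delta_rot":[0,0,0.317]},
  {"travel":[-0.0135,0.0675,0.001],"delta_rot":[0,0,0.422]},
  {"travel":[-0.0215,0.083,0.001],"delta_rot":[0,0,0.526]},
  {"travel":[-0.031,0.0975,0.001],"delta_rot":[0,0,0.631]},
  {"travel":[-0.042,0.111,0.001],"delta_rot":[0,0,0.736]},
  {"travel":[-0.054,0.123,0.001],"delta_rot":[0,0,0.841]},
  {"travel":[-0.0675,0.134,0.001],"delta_rot":[0,0,0.945]},
  {"travel":[-0.0675,0.134,0.001],"delta_rot":[0,0,0.945]},
])

```text
time_s: 44.48
ee_pos: [0.5758, -0.0296, 0.0197]
ee_rot: [-2.876, 1.262, -0.003]
ft_force: [0.3, -0.2, 0.4]
width: 0.0323
```

Run:
```python
from arc import *
im,d=snap('scene','s2'); cv2.imwrite('pics/s34.png',cv2.resize(im[140:240,220:340],None,fx=6.6,fy=6,interpolation=cv2.INTER_CUBIC))
arc((.463,.093),.166,-47.4,-95.4,8,.018,270)
```

```text
t 44.52 pos [ 0.5762 -0.0292  0.0195] psi -137.3 q [ 0.22  0.42 -0.12  0.   -1.03  0.52] tilt [ 0.002  0.    -1.   ] F [-0.5 -0.2 -0. ] w 0.0323
[-0.0015, 0.0179, 0.0015] [-0.002, -0.001, 0.107] | 0.562 -0.0403 0.018 216.6
[-0.0043, 0.0351, 0.0015] [-0.002, -0.001, 0.212] | 0.5475 -0.0499 0.018 210.6
[-0.0088, 0.0518, 0.0014] [-0.002, -0.001, 0.316] | 0.5321 -0.0579 0.018 204.6
[-0.0151, 0.0681, 0.0014] [-0.002, -0.001, 0.421] | 0.5159 -0.0643 0.018 198.6
[-0.023, 0.0835, 0.0014] [-0.002, -0.001, 0.526] | 0.4992 -0.069 0.018 192.6
[-0.0325, 0.0981, 0.0013] [-0.002, -0.001, 0.63] | 0.4821 -0.0719 0.018 186.6
[-0.0435, 0.1116, 0.0013] [-0.002, -0.001, 0.735] | 0.4647 -0.073 0.018 180.6
[-0.0557, 0.1238, 0.0013] [-0.002, -0.001, 0.84] | 0.4474 -0.0723 0.018 174.6
```

View pics/s34.png

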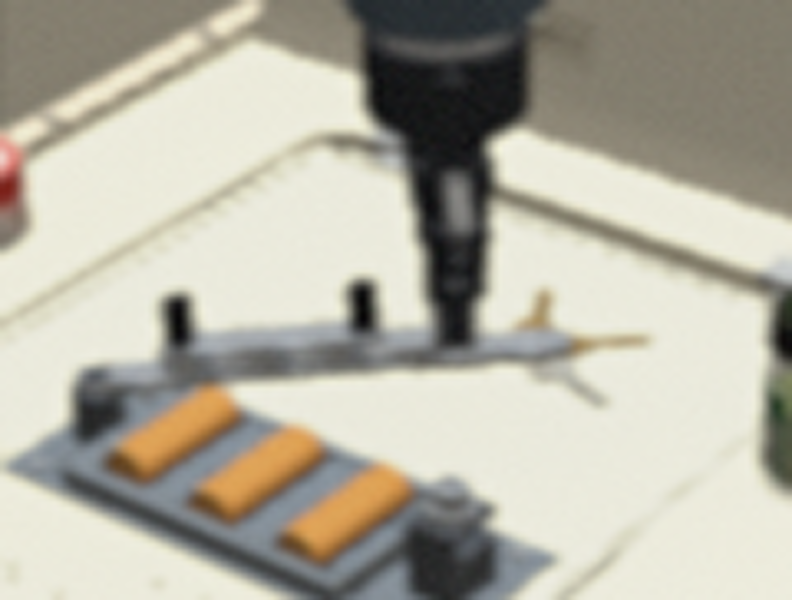

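move_arm([
  {"travel":[-0.001,0.009,0.001],"delta_rot":[0,0,0.054]},
  {"travel":[-0.0015,0.018,0.001],"delta_rot":[0,0,0.107]},
  {"travel":[-0.0045,0.035,0.001],"delta_rot":[0,0,0.212]},
  {"travel":[-0.009,0.052,0.001],"delta_rot":[0,0,0.316]},
  {"travel":[-0.015,0.068,0.001],"delta_rot":[0,0,0.421]},
  {"travel":[-0.023,0.0835,0.001],"delta_rot":[0,0,0.526]},
  {"travel":[-0.0325,0.098,0.001],"delta_rot":[0,0,0.63]},
  {"travel":[-0.0435,0.1115,0.001],"delta_rot":[0,0,0.735]},
  {"travel":[-0.0435,0.1115,0.001],"delta_rot":[0,0,0.735]},
])

```text
time_s: 45.65
ee_pos: [0.4642, -0.0723, 0.0181]
ee_rot: [-2.234, 2.207, -0.001]
ft_force: [0.8, 0.8, 0.8]
width: 0.0321
```

Run:
```python
from arc import *
im,d=snap('scene','s2'); cv2.imwrite('pics/s35.png',cv2.resize(im[160:250,220:320],None,fx=7.9,fy=6.6,interpolation=cv2.INTER_CUBIC))
arc((.463,.093),.166,-89.4,-93.4,4,.018,270)
```

```text
t 45.7 pos [ 0.4647 -0.0723  0.018 ] psi -179.3 q [ 0.18  0.23 -0.4   0.   -0.93 -0.17] tilt [ 0.001 -0.    -1.   ] F [ 0.1  0.9 -0.2] w 0.0322
[0.0006, 0.0029, -0.0] [-0.001, -0.0, 0.02] | 0.4618 -0.073 0.018 179.6
[0.0006, 0.0058, -0.0] [-0.001, -0.0, 0.037] | 0.4589 -0.073 0.018 178.6
[0.0005, 0.0087, -0.0] [-0.001, -0.0, 0.055] | 0.456 -0.0729 0.018 177.6
[0.0002, 0.0115, -0.0] [-0.001, -0.0, 0.072] | 0.4532 -0.0727 0.018 176.6
```

View pics/s35.png

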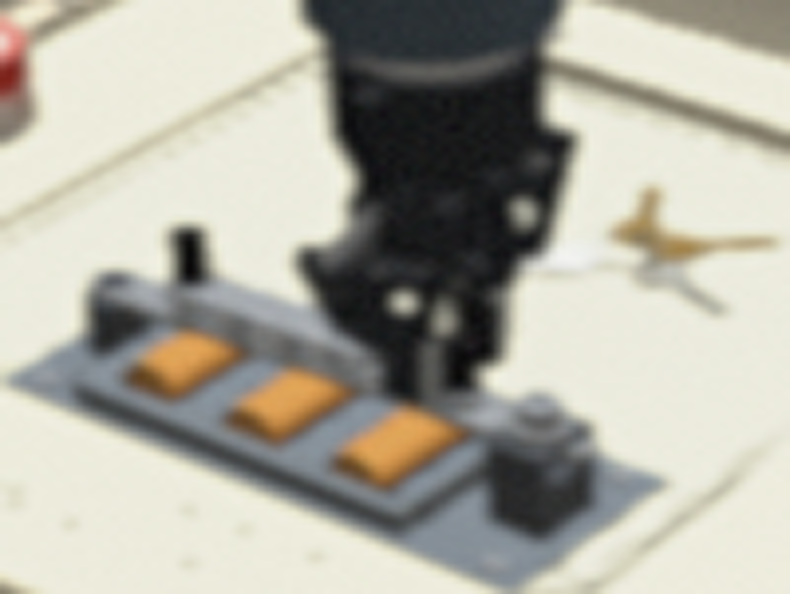

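move_arm([
  {"travel":[0.0005,0.003,0],"delta_rot":[0,0,0.02]},
  {"travel":[0.0005,0.006,0],"delta_rot":[0,0,0.037]},
  {"travel":[0.0005,0.009,0],"delta_rot":[0,0,0.037]},
  {"travel":[0.0005,0.009,0],"delta_rot":[0,0,0.037]},
])

```text
time_s: 46.2
ee_pos: [0.4552, -0.0731, 0.0176]
ee_rot: [-2.19, 2.251, -0.001]
ft_force: [2.6, 1.0, 0.3]
width: 0.0327
```

move_arm([
  {"travel":[0,0.001,0],"delta_rot":[0,0,0]},
  {"travel":[0,0.002,0],"delta_rot":[0,0,0]},
  {"travel":[0,0.002,0],"delta_rot":[0,0,0]},
])

```text
time_s: 46.58
ee_pos: [0.4552, -0.073, 0.0177]
ee_rot: [-2.189, 2.25, -0.004]
ft_force: [7.7, -0.2, -4.2]
width: 0.0325
```

move_arm([
  {"travel":[0,0.001,0],"delta_rot":[0,0,0]},
  {"travel":[0,-0.006,0],"delta_rot":[0,0,0]},
  {"travel":[0,-0.006,-0.03],"delta_rot":[0,0,0]},
  {"travel":[0,-0.006,-0.08],"delta_rot":[0,0,0]},
  {"travel":[0.06,-0.006,-0.09],"delta_rot":[0,0,0]},
  {"travel":[0.12,-0.006,-0.09],"delta_rot":[0,0,0]},
  {"travel":[0.18,-0.006,-0.09],"delta_rot":[0,0,0]},
  {"travel":[0.2,-0.006,-0.09],"delta_rot":[0,0,0]},
  {"travel":[0.2,-0.006,-0.09],"delta_rot":[0,0,0]},
])

```text
time_s: 47.7
ee_pos: [0.4517, -0.2743, 0.1063]
ee_rot: [2.186, -2.254, -0.005]
ft_force: [0.4, 0.4, 0.1]
width: 0.0329
```

Run:
```python
from arc import *
from kn import *
im,d=snap('top','t2'); cv2.imwrite('pics/t36.png',cv2.resize(im[190:270,210:320],None,fx=7,fy=7,interpolation=cv2.INTER_CUBIC))
im2,d=snap('scene','s2'); cv2.imwrite('pics/s36.png',cv2.resize(im2[160:250,220:320],None,fx=7.9,fy=6.6,interpolation=cv2.INTER_CUBIC))
plan([])
```

```text
t 47.8 pos [ 0.4524 -0.2728  0.1068] psi 178.4 q [-0.25  0.26 -0.11 -0.   -1.2   0.22] tilt [-0.002  0.001 -1.   ] F [ 0.6 -0.2  0.7] w 0.0322
```

View pics/t36.png

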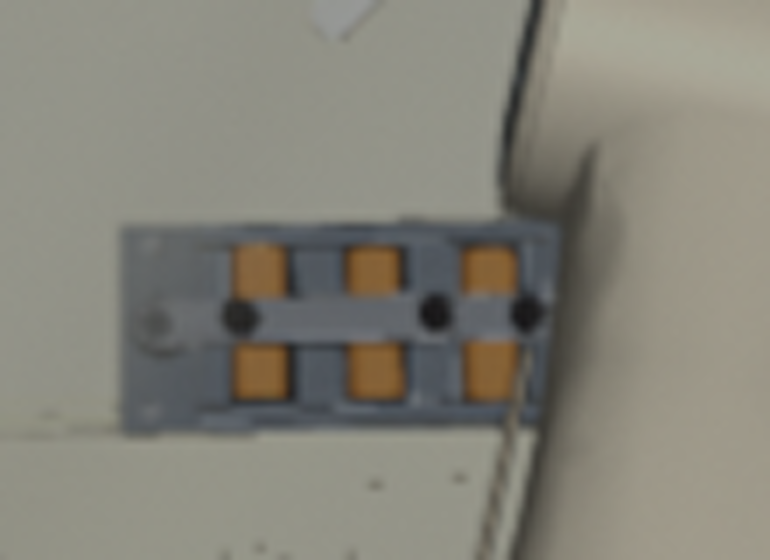

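View pics/s36.png

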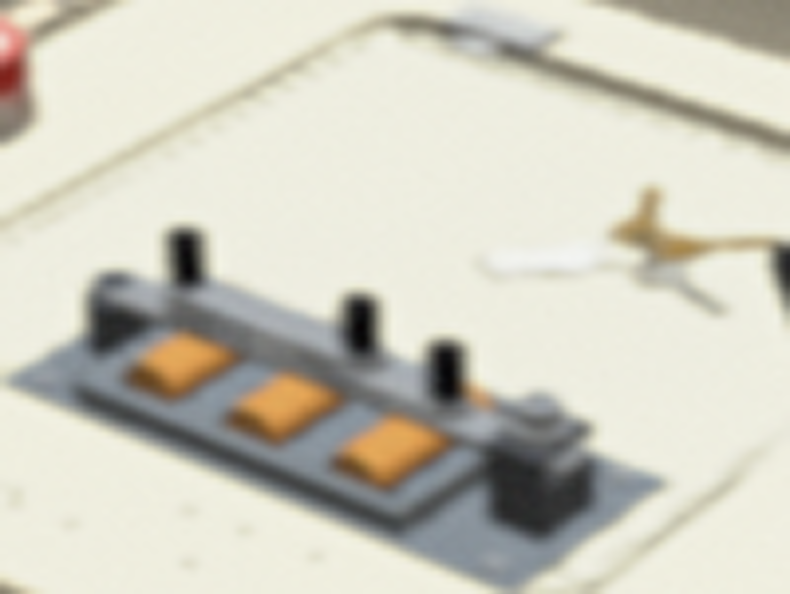

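Run:
```python
from arc import *
print(ray('top',[(298.8,234.3)],.065), ray('top',[(232.6,235.7)],.041))
plan([(.463,-.1135,.07,178.4),(.463,-.1135,.032,178.4)])
```

```text
[[ 0.46148166 -0.11401518  0.065     ]] [[0.46373745 0.09043019 0.041     ]]
t 47.8 pos [ 0.4524 -0.2728  0.1068] psi 178.4 q [-0.25  0.26 -0.11 -0.   -1.2   0.22] tilt [-0.002  0.001 -1.   ] F [ 0.6 -0.2  0.7] w 0.0322
[-0.1595, -0.0061, 0.0369] [0.002, 0.001, -0.001] | 0.463 -0.1135 0.07 178.4
[-0.1595, -0.0062, 0.0749] [0.002, 0.001, -0.001] | 0.463 -0.1135 0.032 178.4
```

move_arm([
  {"travel":[-0.05,-0.004,0.01],"delta_rot":[0,0,0]},
  {"travel":[-0.1,-0.006,0.02],"delta_rot":[0,0,0]},
  {"travel":[-0.16,-0.006,0.035],"delta_rot":[0,0,0]},
  {"travel":[-0.16,-0.006,0.035],"delta_rot":[0,0,0]},
  {"travel":[-0.16,-0.006,0.06],"delta_rot":[0,0,0]},
  {"travel":[-0.16,-0.006,0.073],"delta_rot":[0,0,0]},
  {"travel":[-0.16,-0.006,0.073],"delta_rot":[0,0,0]},
], jaw=0)

```text
time_s: 48.68
ee_pos: [0.4628, -0.1137, 0.0337]
ee_rot: [2.189, -2.251, -0.002]
ft_force: [0.2, 0.1, 1.0]
width: -0.0003
```

Run:
```python
from arc import *
im2,d=snap('scene','s2'); cv2.imwrite('pics/s37.png',cv2.resize(im2[160:250,220:320],None,fx=7.9,fy=6.6,interpolation=cv2.INTER_CUBIC))
plan([(.463,-.1135,.02,178.4)])
```

```text
t 48.73 pos [ 0.4637 -0.1138  0.0345] psi 178.4 q [ 0.09  0.23 -0.36  0.   -0.98 -0.12] tilt [-0.001 -0.    -1.   ] F [ 1.1 -0.5  0.4] w 0.0001
[-0.0003, 0.0007, 0.0145] [0.001, -0.0, -0.0] | 0.463 -0.1135 0.02 178.4
```

View pics/s37.png

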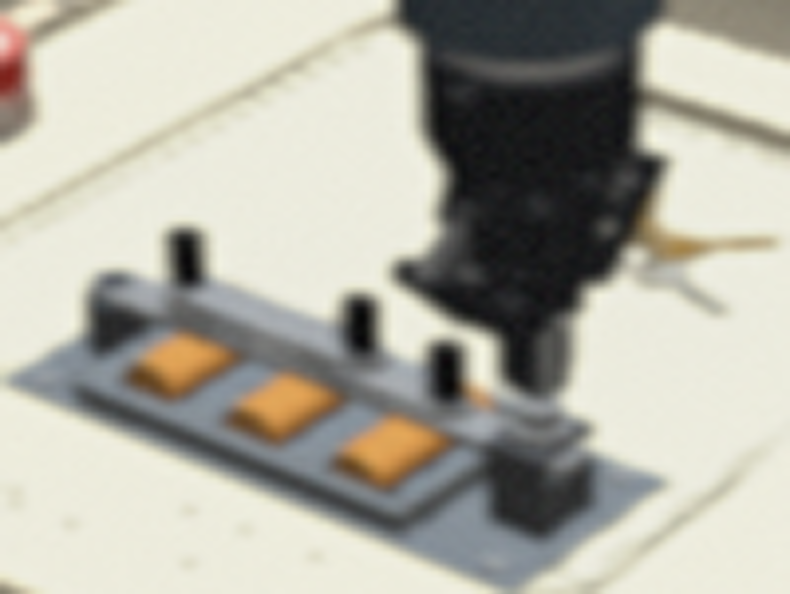

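move_arm([
  {"travel":[0,0,0.004],"delta_rot":[0,0,0]},
  {"travel":[0,0,0.008],"delta_rot":[0,0,0]},
  {"travel":[0,0,0.012],"delta_rot":[0,0,0]},
  {"travel":[0,0,0.015],"delta_rot":[0,0,0]},
  {"travel":[0,0,0.015],"delta_rot":[0,0,0]},
])

```text
time_s: 49.35
ee_pos: [0.4644, -0.1137, 0.0201]
ee_rot: [-2.19, 2.252, -0.002]
ft_force: [-0.4, 0.2, 5.4]
width: 0.0003
```

move_arm([
  {"travel":[0,0,0.001],"delta_rot":[0,0,0]},
  {"travel":[0,0,0.001],"delta_rot":[0,0,0]},
])

```text
time_s: 49.6
ee_pos: [0.4644, -0.1137, 0.0201]
ee_rot: [-2.19, 2.251, -0.003]
ft_force: [-4.9, 2.3, 14.3]
width: 0.0001
```

move_arm([
  {"travel":[0,0,0.001],"delta_rot":[0,0,0]},
  {"travel":[0,0,0.001],"delta_rot":[0,0,0]},
  {"travel":[0,0,-0.03],"delta_rot":[0,0,0]},
  {"travel":[0,0,-0.08],"delta_rot":[0,0,0]},
  {"travel":[0.06,0,-0.09],"delta_rot":[0,0,0]},
  {"travel":[0.12,0,-0.09],"delta_rot":[0,0,0]},
  {"travel":[0.18,0,-0.09],"delta_rot":[0,0,0]},
  {"travel":[0.24,0,-0.09],"delta_rot":[0,0,0]},
  {"travel":[0.24,0,-0.09],"delta_rot":[0,0,0]},
])

```text
time_s: 50.72
ee_pos: [0.4559, -0.3568, 0.1071]
ee_rot: [2.184, -2.257, -0.002]
ft_force: [0.3, 1.3, -0.5]
width: -0.0001
```

Run:
```python
from arc import *
from kn import *
im,d=snap('top','t2'); cv2.imwrite('pics/t38.png',cv2.resize(im[170:270,160:330],None,fx=4.7,fy=4.7,interpolation=cv2.INTER_CUBIC))
im2,d2=snap('scene','s2'); cv2.imwrite('pics/s38.png',cv2.resize(im2[160:250,220:320],None,fx=7.9,fy=6.6,interpolation=cv2.INTER_CUBIC))
plan([])
top_knobs(im,(230,242,240,290))
C=cloud('top',d); h=cv2.cvtColor(im,cv2.COLOR_BGR2HSV); m=(h[...,0]>8)&(h[...,0]<20)&(h[...,1]>95); m[:215]=0
for a,b in((240,253),(256,270),(273,287)):
    k=m[:,a:b]; P=C[:,a:b][k]; print(len(P),np.median(P,0).round(4), P.min(0).round(3),P.max(0).round(3))
C=cloud('scene',d2); print('lock',C[218:224,285:291,2].round(3))
C0=cloud('scene',np.load('scene0.npz')['d']); print('lock0',C0[218:224,285:291,2].round(3))
```

```text
t 50.83 pos [ 0.4565 -0.3537  0.1077] psi 178.3 q [-0.39  0.35  0.02 -0.   -1.24  0.36] tilt [-0.001  0.001 -1.   ] F [0.5 0.4 0.2] w -0.0001
27 [284.91 234.13] [ 0.4632 -0.0717  0.0615] [ 0.4627 -0.0715  0.069 ]
22 [243.68 235.3 ] [0.4627 0.0545 0.0615] [0.4622 0.054  0.069 ]
23 [271.94 233.94] [ 0.4648 -0.032   0.0615] [ 0.4643 -0.032   0.069 ]
6 [252.43 240.96] [0.4448 0.0281 0.0615] [0.4443 0.0277 0.069 ]
119 [0.4526 0.0469 0.0283] [ 0.376 -0.033  0.014] [0.498 0.06  1.297]
115 [ 0.4517 -0.0039  0.028 ] [ 0.43  -0.016 -0.003] [0.499 0.009 0.036]
116 [ 0.4506 -0.0551  0.0277] [ 0.376 -0.068 -0.003] [ 0.498 -0.033  1.297]
lock [[-0.002 -0.003 -0.002  0.001 -0.006  0.   ]
 [-0.002 -0.002 -0.003 -0.    -0.004 -0.006]
 [-0.001 -0.004 -0.004 -0.003 -0.005 -0.002]
 [ 0.02   0.055  0.057  0.055  0.057 -0.002]
 [ 0.056  0.056  0.058  0.059  0.057  0.059]
 [ 0.055  0.057  0.058  0.059  0.058  0.062]]
lock0 [[-0.001 -0.001 -0.003 -0.005 -0.003 -0.004]
 [-0.002  0.066  0.065  0.066  0.063  0.   ]
 [ 0.065  0.066  0.065  0.068  0.062  0.066]
 [ 0.065  0.065  0.067  0.067  0.064  0.066]
 [ 0.064  0.07   0.066  0.068  0.064  0.064]
 [ 0.058  0.064  0.063  0.063  0.062  0.058]]
```

View pics/t38.png

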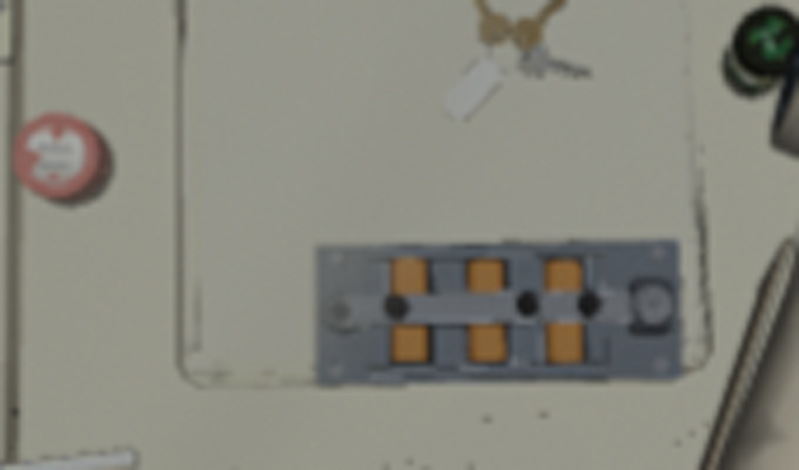

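View pics/s38.png

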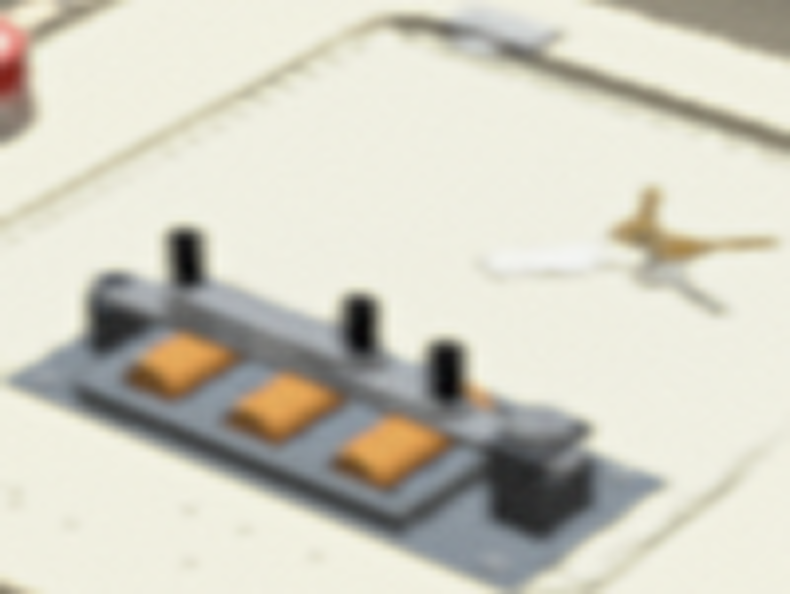

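```bash
python3 -c "
from bench import job; print(job.finish_job())"
```

```text
the job is handed in; nothing more can be done
None
```

The job is done and handed in at about 51 s of the 210 s. No verdict was reported.

**What was done**
- I loaded all three orange rolls, one to a slot, and pressed each to its stop. The red look-alike was left alone.
- I folded the tip onto the middle segment, then both onto the base, then swung the folded bar over the rolls into the keeper.
- Last, I pressed the lock barrel.

**Last checks**
- **Rolls:** the two rolls I could measure from above lay within about 2 mm of their slot centres. The third was checked only by the tool position and in the pictures. All three pressed to the same stop, and their tops read about 28 mm; the depth reading runs 2–4 mm low, so this fits the stated 31 mm.
- **Bar:** the three knobs line up with the pivot within about 2 mm, and the base segment reached its stop.
- **Lock:** its top went from about 65 to 57 mm, the full 8 mm.
- **Bystanders:** the pot and jar are in their places in the last pictures. The spool was outside those crops, so I did not check it at the end; nothing was moved at its position.
- **Robot:** it touches nothing.

**What disagreed or failed**
- The reported TCP lies about 37 mm beyond the real fingertips. My first grasp closed empty above a roll because of this. After that I worked from the offset I had measured.
- The scene camera places things 3–5 mm away from the top camera. I used the top camera's positions.

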